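# Put the drip-coffee set together on its serving board

## Robot

A 6-joint arm with a two-finger parallel gripper is mounted at the origin on the work surface. World frame = base frame: x ahead of the robot, y to its left, z up, the work surface at z = 0. Lengths are in m, angles in rad, forces in N, time in s.
With the tool pointing down it reaches from about 0.375 to 0.925 m from the base axis. Payload 5.7 kg.
Tool frame: the origin (TCP) lies at the very end of the fingers, on their centre line; the grasp point (between the pads) lies 19 mm behind it; z points along the fingers, y is the direction in which the jaws open and shut (so a half turn about z gives the same grasp; the last joint's range is limited). The gripper opens to 88 mm and grips with 3 to 60 N. Pads are 20 mm wide; open, the fingers measure 115 mm over their backs; the gripper's body (75 mm by 178 mm) begins 61 mm behind the grasp point.
Start: joints at [-1.405, 0.359, 1.51, -0, 1.272, -0.115], TCP at [0.166, -0.576, 0.223] pointing down, gripper open.
Joint ranges: [-2.97, 2.97], [-1.01, 2.36], [0.21, 2.38], [-0.96, 4.11], [0.2, 2.71], [-2.98, 2.98]. Speed limits (rad/s): [2.39, 2.39, 3.14, 3.14, 3.14, 3.14].

## Interface

Orientations are given as a unit quaternion [w, x, y, z].
In Python, from station import env gives the robot as it stands.
- The arm moves only by the tool apply_moves, never from a script. Its argument "commands" is a list that holds one entry, the list of rows, each a list of 5 numbers: the shift along the tool's x, y, z in m, then the turn about the tool's z in rad, then the finger opening in m, from 0 to 0.0878. A call has 1 to 12 rows; each row is the pose to reach, as a shift and turn from the pose measured when the call began, along the tool's axes at that moment; what a row does not reach only later rows make up. A row lasts 1/8 s, in which the tool goes at most 62.5 mm and 10.7 degrees, less where a joint would pass 70% of its speed; a pose out of reach is approached as far as the arm can. A call with a gripper value outside its range is refused whole. The fingers move at their own pace and stop on an object; the grip force is fixed at half the most. Time passes only in rows, so rows that repeat a pose let the fingers close. It gives the time, the measured TCP pose, the force and the opening at its end, in the units of the state.
- env.read_state(): the state, without advancing time (a new reading comes with each control period).
- env.capture(name): name is "side" or "top" or "wrist"; returns the picture (400x640x3 uint8, red, green, blue); there is no depth.
- env.calibration(name): a dict with "fx", "fy", "cx", "cy" (pixels), "extrinsics" (4x4, takes a point from world to camera coordinates). Camera axes: x right, y down, z forward; pixel columns grow to the right and rows downward; lengths in m; the calibration is good to about 2 mm. A picture is of the moment at which its call begins: read the wrist's pose just before it. calibration takes no time and is no camera call; for the wrist camera it gives the pose at the moment of the call.
- env.sign_off(): hands the job in, once; it reports no verdict.
The state is a dict: "time_s": time; "joint_pos": joint angles; "joint_velocities": joint speeds; "joint_efforts": joint torques, N m; "tool_pos": TCP position; "tcp_rot": TCP orientation; "ft_force": force on the tool from outside, world axes, zero at the start; "moment": the same for the moment, N m; "gripper_width": finger opening in m.
Only numpy, scipy, OpenCV 4.12 (cv2) and the standard library are available. Lean on these libraries where they do the work, as an engineer would, in place of code of your own. Each camera call takes 0.05 s, during which the arm holds its last target.

## Task

Lay up the drip-coffee set on the wooden serving board, in this order: stand the white tumbler in the board's large empty well, then set the steel filter squarely on the tumbler's mouth, then lower the red-handled press into the filter so that it lies flat on the filter's bottom, and last put the black-knobbed lid on the filter, fully down all round. Leave the finished set upright and at rest, and do not shift or knock over the blue milk pot on the board, the milk pitcher or the sugar jar.

Things in the scene. Friction and masses are not known exactly. Their poses are not given: they have to be found in the camera images.
- tumbler_mid (a point): White ceramic tumbler, loose, mouth up, no handle: 80 mm tall, 62 mm outer diameter (56 at the foot), wall 3 mm, mouth 56 mm inside, 200 g. Point: on its axis half-way up, 40 mm above its underside; z up.
- filter_mid (a point): Steel drip filter, loose, open top. Heights from its underside: 0-5 mm collar, 44 mm diameter, that enters the tumbler's mouth so that the flange lies on the tumbler's rim; 5-8 mm flat flange, 88 mm diameter; 8-58 mm round chamber, 62 mm outside, 57 mm inside, its perforated floor at 8.5 mm. 110 g. It stands on its collar. Point: on the axis, 29 mm above the underside; z up.
- press_mid (a point): Gravity press, loose, 60 g, 42 mm tall: steel disc, 48 mm diameter, 4 mm thick; upright in its middle a stem, 10 mm diameter, and from 16 to 42 mm above the underside a red round grip, 16 mm diameter. It slides freely down the filter's chamber by its own weight; seated, its top is 7.5 mm below the chamber's rim. Point: on its axis half-way up, 21 mm above its underside; z up.
- lid_mid (a point): Steel lid, loose, right way up, 70 g: a round cap, 78 mm diameter, 11 mm tall, whose skirt (72 mm inside, 8 mm deep) goes over the outside of the filter's chamber until the roof lies on the chamber's rim; on top a neck, 12 mm diameter, and from 17 to 41 mm above the skirt's lower edge a black round grip, 18 mm diameter. Point: on its axis, 20.5 mm above the skirt's lower edge; z up.
- board_well (a point): Wooden serving board, fixed, 210 x 110 mm, top 16 mm above the bench, with a large empty round well (76 mm diameter, 6 mm deep) and a small one that holds the milk pot. Point: centre of the large well's floor, 10 mm above the bench; x points along the board to the small well's centre, 105 mm away; z up.
- pot_mid (a point): Bystander: small blue ceramic milk pot, loose, 42 mm in diameter and 50 mm tall, standing in the board's small well, its foot 10 mm above the bench. The point is on its axis half-way up, z up. Leave it alone.
- pitcher_mid (a point): Bystander: aluminium milk pitcher, loose, 88 mm in diameter and 100 mm tall, with a handle that reaches 74 mm out from its axis to its own +y side. The point is on its axis half-way up, z up. Leave it alone.
- jar_mid (a point): Bystander: amber glass sugar jar with a yellow cap, loose, 72 mm in diameter and 90 mm tall. The point is on its axis half-way up, z up. Leave it alone.
Not all that is in view belongs to the job. Leave any green or turquoise look-alike of the part that bears press_mid alone.

How it is judged:
By the outcome, as a careful person would: the job done as asked, in the order asked, and still so for the second after the job is handed in, with the robot touching nothing.
It also fails if it takes over 109 s, if anything falls off the work surface, if the arm or the gripper's body presses on something with over 40 N, if the wrist force passes 120 N, or if a joint passes its speed limit or range.

## Working session

There is one attempt and no reset: what is moved stays moved. The work goes in short steps, Python scripts to look and compute and a tool call to move; the robot and the scene stay as the last step left them, time stands still between calls to the robot, and variables do not carry over. Pictures are saved under pics/ and viewed, and the job is handed in when it is done.

Besides the shell and the picture viewer there is one more tool, called after "Emit:" by a JSON object that holds its "name" and its "arguments", one argument or row to a line. apply_moves: Moves the arm, as the interface text tells. Its arguments: {"type":"object","properties":{"commands":{"type":"array"}},"required":["commands"]}

```bash
mkdir -p pics; ls; python3 - <<'E'
from station import env
import cv2
for n in ("side","top","wrist"):
    im=env.capture(n); cv2.imwrite(f"pics/{n}0.png",im[:,:,::-1])
    c=env.calibration(n); print(n,c["fx"],c["fy"],c["cx"],c["cy"]); print(c["extrinsics"])
print(env.read_state())
E
```

```text
pics
side 391.8875583172568 391.8875583172568 323.24980225653013 189.20325847627933
[[-0.95993833 -0.280096   -0.00803947  0.45859257]
 [-0.13755005  0.49601636 -0.85734926  0.13497442]
 [ 0.24412781 -0.82189659 -0.51467233  0.88922637]
 [ 0.          0.          0.          1.        ]]
top 397.75938911883367 397.75938911883367 324.58190371549597 205.77076407696765
[[ 5.63883948e-03 -9.99616563e-01 -2.71096185e-02  1.58887428e-02]
 [-9.80563647e-01 -2.10383491e-04 -1.96201145e-01  5.15390964e-01]
 [ 1.96120210e-01  2.76890532e-02 -9.80188849e-01  7.55187804e-01]
 [ 0.00000000e+00  0.00000000e+00  0.00000000e+00  1.00000000e+00]]
wrist 334.2523810968194 334.2523810968194 323.3288673191548 198.87317752990614
[[ 0.27772906 -0.96065752 -0.00192336 -0.59989054]
 [-0.92347435 -0.26752987  0.27499617 -0.0336662 ]
 [-0.2646917  -0.07459825 -0.9614434   0.39105071]
 [ 0.          0.          0.          1.        ]]
{'time_s': 0.15, 'joint_pos': array([-1.40507811e+00,  3.59307614e-01,  1.51117518e+00,  5.98139705e-06,
        1.27249366e+00, -1.15098147e-01]), 'joint_velocities': array([-0.0002357 , -0.00148925, -0.00287347,  0.00060545, -0.00068262,
        0.00105072]), 'joint_efforts': array([ 2.70732471e-04, -5.15756106e+01, -2.71007448e+01,  6.75685611e-02,
        3.06046894e-02, -7.14553221e-05]), 'tool_pos': array([ 0.16619257, -0.57597689,  0.22202501]), 'tcp_rot': array([-6.91749774e-04,  9.90158841e-01,  1.39946383e-01, -1.46530227e-05]), 'ft_force': array([-0.03145348, -0.22333306, -0.96621856]), 'moment': array([-0.09433586,  0.09064078, -0.02233426]), 'gripper_width': 0.08820724806084802}
```

View pics/side0.png

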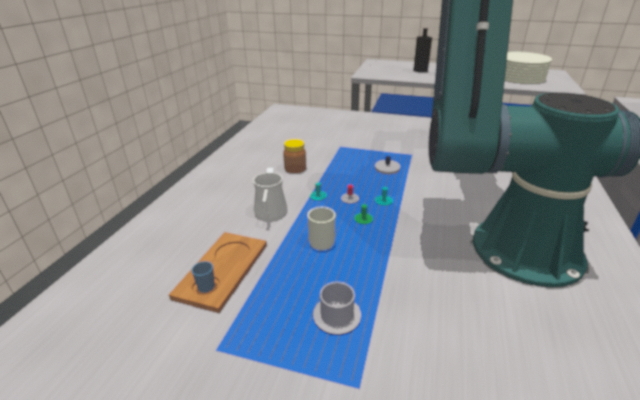

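View pics/top0.png

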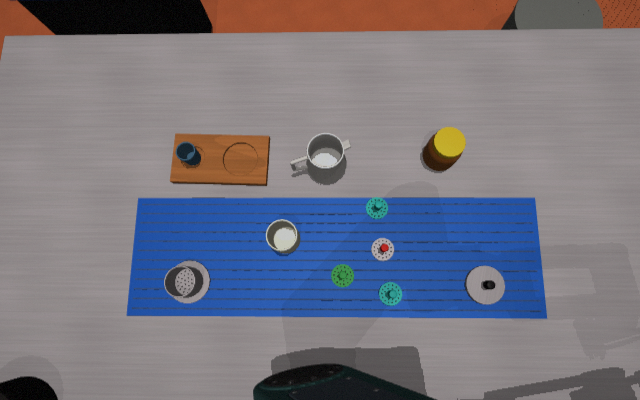

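View pics/wrist0.png

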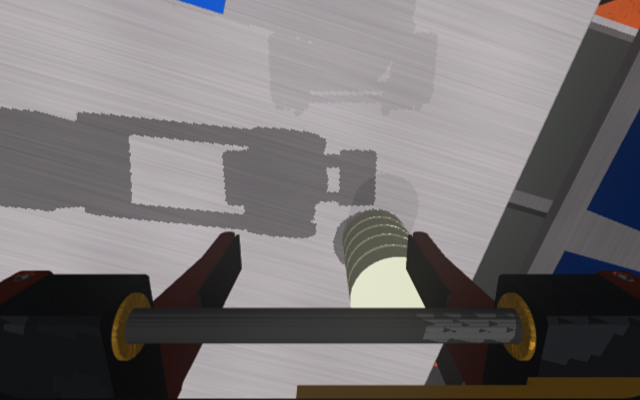

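```bash
cat > h.py <<'E'
import numpy as np
def ray(c,u,v,z):
    E=np.array(c["extrinsics"]);R=E[:3,:3];t=E[:3,3]
    d=R.T@np.array([(u-c["cx"])/c["fx"],(v-c["cy"])/c["fy"],1]);o=-R.T@t
    return o+d*(z-o[2])/d[2]
def proj(c,p):
    E=np.array(c["extrinsics"]);q=E[:3,:3]@np.array(p)+E[:3,3]
    return np.array([c["cx"]+c["fx"]*q[0]/q[2],c["cy"]+c["fy"]*q[1]/q[2]])
E
python3 - <<'E'
import cv2
im=cv2.imread("pics/top0.png")
def crop(x,y,w,h,n,s=5):
    c=cv2.resize(im[y:y+h,x:x+w],None,fx=s,fy=s,interpolation=cv2.INTER_CUBIC)
    for k in range(0,w,10): cv2.putText(c,str(x+k),(k*s,8),0,.3,(0,255,255),1); cv2.line(c,(k*s,10),(k*s,14),(0,255,255),1)
    for k in range(0,h,10): cv2.putText(c,str(y+k),(0,k*s+3),0,.3,(0,255,255),1)
    cv2.imwrite("pics/"+n,c)
crop(160,125,155,75,"c1.png"); crop(155,215,155,95,"c2.png"); crop(325,190,90,120,"c3.png"); crop(455,255,60,60,"c4.png",8)
E
```

```text
(no output)
```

View pics/c1.png

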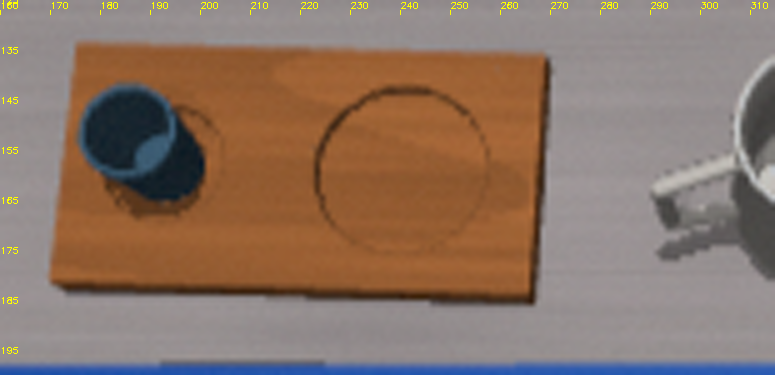

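View pics/c2.png

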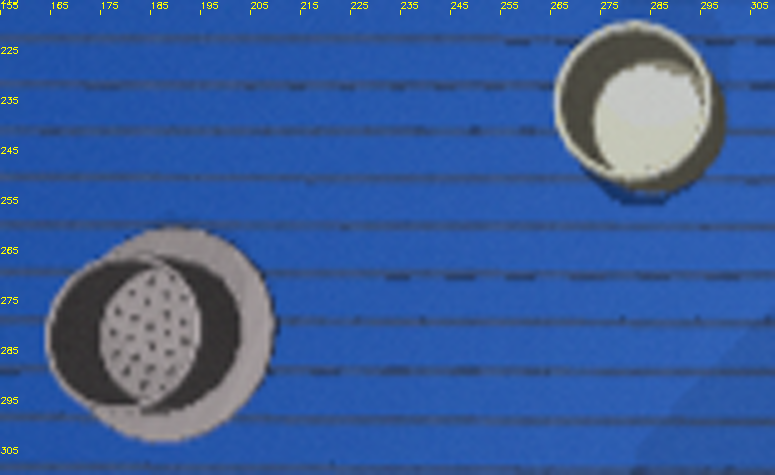

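View pics/c3.png

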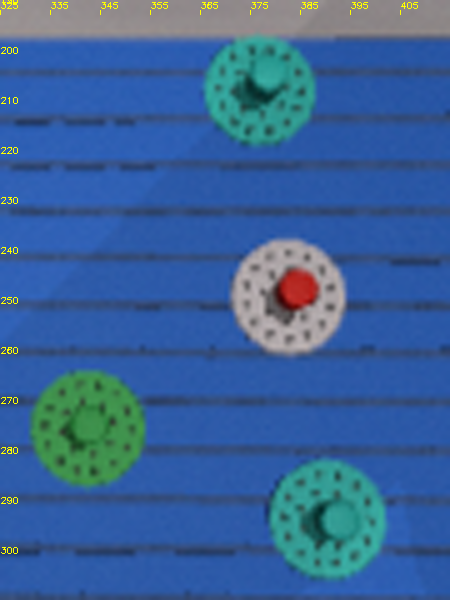

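View pics/c4.png

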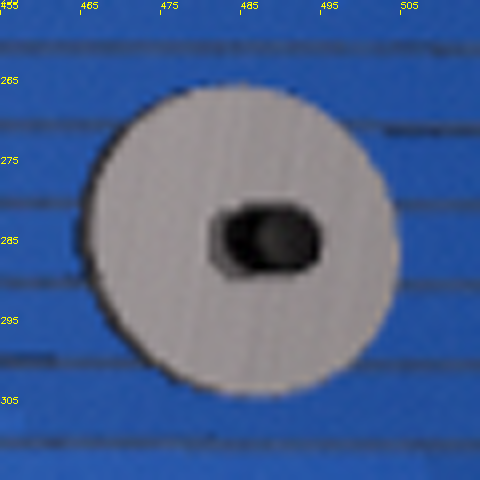

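```bash
python3 - <<'E'
from station import env; from h import *
import cv2
c=env.calibration("top")
for n,u,v,z in [("well",240.1,158.8,.016),("tumb",281.2,234.8,.08),("flange",187.7,281.5,.008),("filtrim",179.8,281,.058),("press",382.4,248.9,.004),("pgrip",384,247.2,.042),("lid",485.1,284.7,.011),("lidgrip",490.8,284.3,.041),("pot",185.2,150.8,.06),("pitch",325,152,.1),("pitchhandle",291,163,.08),("jar",449,143,.09),("g",342,276,.004),("t",376,208,.004),("t2",390.5,293.5,.004)]:
    p=ray(c,u,v,z); s=proj(env.calibration("side"),p); print(n,p.round(4),s.round(1))
im=cv2.imread("pics/side0.png")
c=cv2.resize(im[140:340,170:430],None,fx=3,fy=3,interpolation=cv2.INTER_CUBIC); cv2.imwrite("pics/c5.png",c)
E
```

```text
well [0.6269 0.2034 0.016 ] [232.7 250.7]
tumb [0.4524 0.1001 0.08  ] [321.3 213.3]
flange [0.3634 0.3024 0.008 ] [336.8 312.5]
filtrim [0.3639 0.2997 0.058 ] [337.1 291.8]
press [ 0.4327 -0.1029  0.004 ] [349.5 196.8]
pgrip [ 0.4327 -0.1018  0.042 ] [349.7 185.1]
lid [ 0.3603 -0.308   0.011 ] [386.9 164.6]
lidgrip [ 0.361  -0.3081  0.041 ] [387.4 155.9]
pot [0.6303 0.3083 0.06  ] [202.8 266.5]
pitch [0.6128 0.0158 0.1   ] [269.  178.3]
pitchhandle [0.5969 0.0843 0.08  ] [264.5 200.3]
jar [ 0.634  -0.2286  0.09  ] [294.6 142. ]
g [ 0.3763 -0.0182  0.004 ] [363.6 217.1]
t [ 0.52   -0.0913  0.004 ] [317.9 194.5]
t2 [ 0.3415 -0.1174  0.004 ] [383.3 198.9]
```

View pics/c5.png

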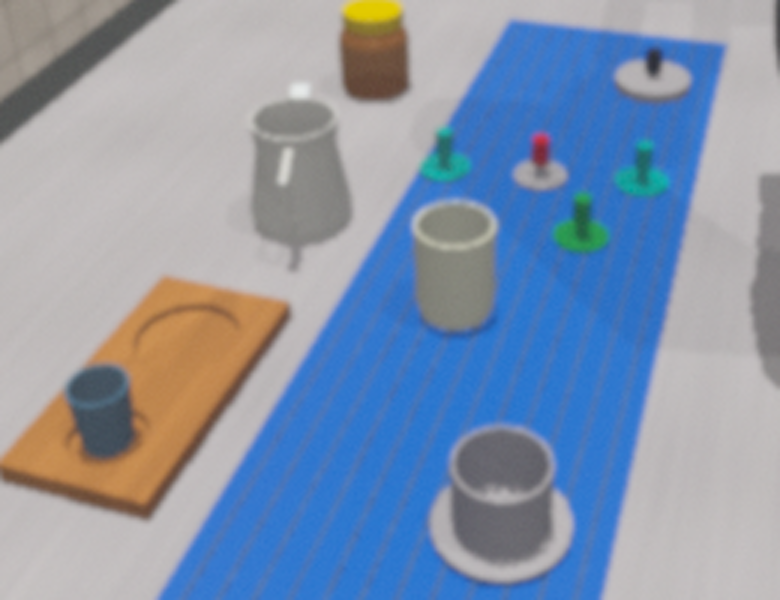

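```bash
cat >> h.py <<'E'
from scipy.spatial.transform import Rotation as Ro
def tgt(s,*ps):
    q=s["tcp_rot"]; R=Ro.from_quat([q[1],q[2],q[3],q[0]]).as_matrix()
    y=R[:,1]; print("t",round(s["time_s"],2),"tcp",s["tool_pos"].round(4),"yaw(y) deg",round(np.degrees(np.arctan2(y[1],y[0])),2),"tilt",R[2,2].round(5),"w",round(s["gripper_width"],4),"F",s["ft_force"].round(2), "turn to x:",np.arctan2(y[1],y[0]).round(4))
    for p in ps: print(p,"->",(R.T@(np.array(p)-s["tool_pos"])).round(4))
E
python3 - <<'E'
from station import env; from h import *
tgt(env.read_state(),(.42,-.35,.2),(.42,-.1,.2),(.4524,.1001,.2))
E
```

```text
t 0.15 tcp [ 0.1662 -0.576   0.222 ] yaw(y) deg -73.91 tilt -1.0 w 0.0882 F [-0.03 -0.22 -0.97] turn to x: -1.29
(0.42, -0.35, 0.2) -> [ 0.3065 -0.1468  0.0223]
(0.42, -0.1, 0.2) -> [ 0.3758 -0.387   0.0226]
(0.4524, 0.1001, 0.2) -> [ 0.4624 -0.5702  0.0229]
```

Emit:
{"name": "apply_moves", "arguments": {
  "commands": [
    [[0.3065,-0.147,0.022,-0.9,0.0878],[0.3065,-0.147,0.022,-0.9,0.0878],[0.3065,-0.147,0.022,-1.29,0.0878],[0.3065,-0.147,0.022,-1.29,0.0878],[0.3065,-0.147,0.022,-1.29,0.0878],[0.34,-0.26,0.022,-1.29,0.0878],[0.36,-0.33,0.022,-1.29,0.0878],[0.3758,-0.387,0.022,-1.29,0.0878],[0.42,-0.48,0.022,-1.29,0.0878],[0.462,-0.57,0.022,-1.29,0.0878],[0.462,-0.57,0.022,-1.29,0.0878],[0.462,-0.57,0.022,-1.29,0.0878]]
  ]
}}

```text
time_s: 1.65
tool_pos: [0.4477, 0.0678, 0.201]
tcp_rot: [-0.0, 0.707, 0.707, 0.001]
ft_force: [1.1, -0.6, 0.4]
gripper_width: 0.0878
```

```bash
python3 - <<'E'
from station import env; from h import *
import cv2
s=env.read_state();c=env.calibration("wrist"); tgt(s,(.4524,.1001,.2))
cv2.imwrite("pics/w1.png",env.capture("wrist")[:,:,::-1])
print(proj(c,(.4524,.1001,.08)))
E
```

```text
t 1.65 tcp [0.4477 0.0678 0.201 ] yaw(y) deg -0.01 tilt -1.0 w 0.0878 F [ 1.15 -0.59  0.45] turn to x: -0.0001
(0.4524, 0.1001, 0.2) -> [0.0323 0.0047 0.0011]
[328.43669256 155.32147316]
```

View pics/w1.png

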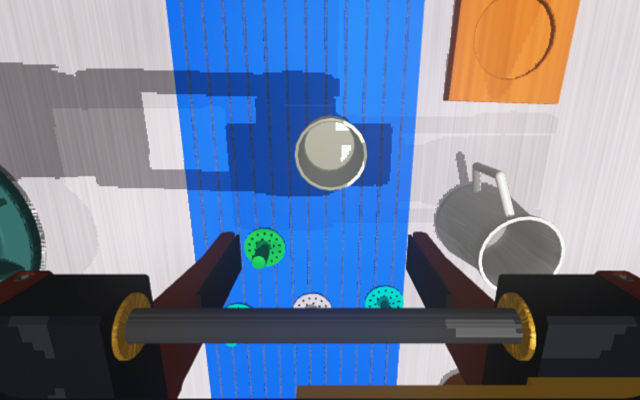

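```bash
python3 - <<'E'
from station import env; from h import *
s=env.read_state();c=env.calibration("wrist"); tgt(s,(.453,.1,.2),(.453,.1,.034))
print(ray(c,330.5,154,.08),ray(c,513.5,37,.016), s["joint_velocities"])
E
```

```text
t 1.7 tcp [0.4479 0.0749 0.2011] yaw(y) deg 0.18 tilt -0.99998 w 0.0877 F [0.85 3.21 1.02] turn to x: 0.0032
(0.453, 0.1, 0.2) -> [0.0251 0.0051 0.0013]
(0.453, 0.1, 0.034) -> [0.024  0.005  0.1673]
[0.45443138 0.10895859 0.08      ] [0.62882922 0.212146   0.016     ] [-0.1185063  -0.01460067  0.025072   -0.03764769  0.00721727 -0.2076184 ]
```

Emit:
{"name": "apply_moves", "arguments": {
  "commands": [
    [[0.025,0.005,0.02,0.003,0.0878],[0.026,0.005,0.05,0.003,0.0878],[0.026,0.005,0.08,0.003,0.0878],[0.026,0.005,0.125,0.003,0.0878],[0.026,0.005,0.167,0.003,0.0878],[0.026,0.005,0.167,0.003,0.0878],[0.026,0.005,0.167,0.003,0.0878],[0.026,0.005,0.167,0.003,0.05],[0.026,0.005,0.167,0.003,0.05],[0.026,0.005,0.167,0.003,0.05]]
  ]
}}

```text
time_s: 2.95
tool_pos: [0.4538, 0.1021, 0.0352]
tcp_rot: [-0.001, 0.707, 0.707, 0.003]
ft_force: [0.3, 0.0, 7.0]
gripper_width: 0.0629
```

```bash
python3 - <<'E'
from station import env; from h import *
import cv2
s=env.read_state();c=env.calibration("wrist"); tgt(s,(.453,.101,.15),(.628,.204,.15),(.628,.204,.046))
cv2.imwrite("pics/w2.png",env.capture("wrist")[:,:,::-1])
E
```

```text
t 2.95 tcp [0.4538 0.1021 0.0352] yaw(y) deg 0.01 tilt -0.99997 w 0.0629 F [0.31 0.   7.03] turn to x: 0.0002
(0.453, 0.101, 0.15) -> [-0.0003 -0.0004 -0.1149]
(0.628, 0.204, 0.15) -> [ 0.1027  0.1746 -0.1136]
(0.628, 0.204, 0.046) -> [ 0.102   0.1743 -0.0097]
```

View pics/w2.png

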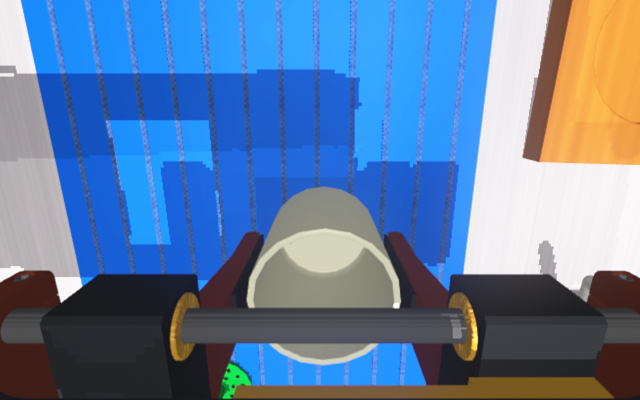

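Emit:
{"name": "apply_moves", "arguments": {
  "commands": [
    [[0.0,0.0,-0.03,0,0.05],[0.0,0.0,-0.07,0,0.05],[0.0,0.0,-0.1,0,0.05],[0.02,0.035,-0.113,0,0.05],[0.045,0.08,-0.113,0,0.05],[0.072,0.125,-0.113,0,0.05],[0.095,0.16,-0.113,0,0.05],[0.1025,0.1745,-0.113,0,0.05],[0.1025,0.1745,-0.113,0,0.05],[0.1025,0.1745,-0.113,0,0.05]]
  ]
}}

```text
time_s: 4.25
tool_pos: [0.6265, 0.2033, 0.1487]
tcp_rot: [-0.002, 0.707, 0.707, 0.002]
ft_force: [-0.6, -0.3, -2.3]
gripper_width: 0.0628
```

```bash
python3 - <<'E'
from station import env; from h import *
import cv2
s=env.read_state();c=env.calibration("wrist"); tgt(s,(.628,.204,.1),(.628,.204,.046))
print(ray(c,324,297,.08+s["tool_pos"][2]-.0352), s["joint_velocities"].round(3))
cv2.imwrite("pics/w3.png",env.capture("wrist")[:,:,::-1])
cv2.imwrite("pics/t3.png",cv2.resize(env.capture("top")[110:250,130:330,::-1],None,fx=4,fy=4))
E
```

```text
t 4.25 tcp [0.6265 0.2033 0.1487] yaw(y) deg 0.01 tilt -0.99998 w 0.0628 F [-0.56 -0.3  -2.27] turn to x: 0.0002
(0.628, 0.204, 0.1) -> [0.0004 0.0015 0.0487]
(0.628, 0.204, 0.046) -> [1.000e-04 1.500e-03 1.027e-01]
[0.62736358 0.20332472 0.19353673] [-0.004 -0.009  0.006  0.002 -0.002 -0.001]
```

View pics/w3.png

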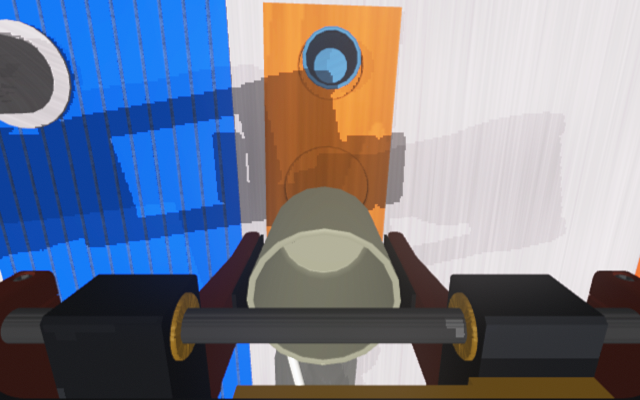

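View pics/t3.png

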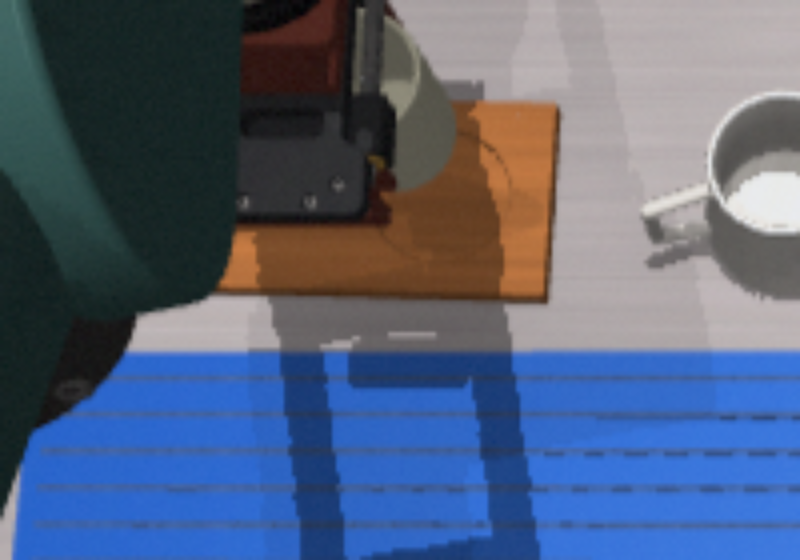

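```bash
python3 - <<'E'
from station import env; from h import *
c=env.calibration("wrist")
for cx,cy in [(.628,.204),(.627,.2034),(.629,.2045)]:
  P=np.array([proj(c,(cx+.038*np.cos(a),cy+.038*np.sin(a),.016)) for a in np.arange(0,6.28,.05)])
  print(cx,cy,P.min(0),P.max(0))
s=env.read_state(); tgt(s,(.628,.204,.0465))
E
```

```text
0.628 0.204 [282.39798763 146.7124509 ] [365.92086804 227.91055472]
0.627 0.2034 [281.31984504 147.3969463 ] [364.79832906 228.50938315]
0.629 0.2045 [283.4807248  146.14156634] [367.04068498 227.41115436]
t 4.35 tcp [0.6267 0.2032 0.1492] yaw(y) deg -0.01 tilt -0.99998 w 0.0626 F [-0.24  0.04 -2.72] turn to x: -0.0001
(0.628, 0.204, 0.0465) -> [1.000e-04 1.200e-03 1.027e-01]
```

```bash
python3 - <<'E'
import cv2
im=cv2.imread("pics/w3.png")[130:220,270:400]
cv2.imwrite("pics/w3c.png",cv2.resize(im,None,fx=6,fy=6,interpolation=cv2.INTER_CUBIC))
E
```

```text
(no output)
```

View pics/w3c.png

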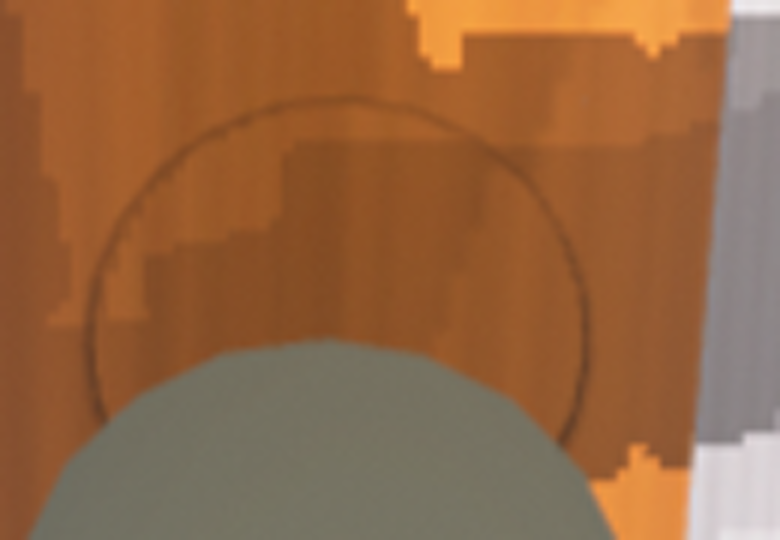

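Emit:
{"name": "apply_moves", "arguments": {
  "commands": [
    [[0.001,0.002,0.03,0,0.05],[0.001,0.002,0.06,0,0.05],[0.001,0.002,0.085,0,0.05],[0.001,0.002,0.097,0,0.05],[0.001,0.002,0.1035,0,0.05],[0.001,0.002,0.1035,0,0.05],[0.001,0.002,0.1035,0,0.05]]
  ]
}}

```text
time_s: 5.22
tool_pos: [0.6295, 0.205, 0.0466]
tcp_rot: [-0.001, 0.707, 0.707, 0.003]
ft_force: [0.5, -0.3, -1.9]
gripper_width: 0.0626
```

```bash
python3 - <<'E'
from station import env; from h import *
s=env.read_state(); tgt(s,(.6287,.2045,.0452))
E
```

```text
t 5.22 tcp [0.6295 0.205  0.0466] yaw(y) deg -0.01 tilt -0.99997 w 0.0626 F [ 0.53 -0.32 -1.88] turn to x: -0.0001
(0.6287, 0.2045, 0.0452) -> [-0.0005 -0.0008  0.0014]
```

Emit:
{"name": "apply_moves", "arguments": {
  "commands": [
    [[0,0,0.0015,0,0.05],[0,0,0.0015,0,0.05],[0,0,0.0015,0,0.0878],[0,0,0.0015,0,0.0878],[0,0,0.0015,0,0.0878],[0,0,-0.05,0,0.0878],[0,0,-0.1,0,0.0878],[0,0,-0.15,0,0.0878],[0,0,-0.15,0,0.0878],[0,0,-0.15,0,0.0878]]
  ]
}}

```text
time_s: 6.48
tool_pos: [0.6286, 0.2039, 0.1962]
tcp_rot: [-0.001, 0.707, 0.707, 0.003]
ft_force: [0.4, 0.2, -0.5]
gripper_width: 0.0878
```

```bash
python3 - <<'E'
from station import env; from h import *
import cv2
s=env.read_state();c=env.calibration("wrist"); tgt(s,(.3637,.301,.15),(.3637,.301,.02))
print(proj(c,(.6297,.205,.09)))
cv2.imwrite("pics/w4.png",env.capture("wrist")[:,:,::-1])
E
```

```text
t 6.47 tcp [0.6286 0.2039 0.1962] yaw(y) deg -0.01 tilt -0.99998 w 0.0878 F [ 0.38  0.25 -0.54] turn to x: -0.0001
(0.3637, 0.301, 0.15) -> [ 0.0968 -0.265   0.0462]
(0.3637, 0.301, 0.02) -> [ 0.0959 -0.2654  0.1762]
[323.84304177 196.04130396]
```

View pics/w4.png

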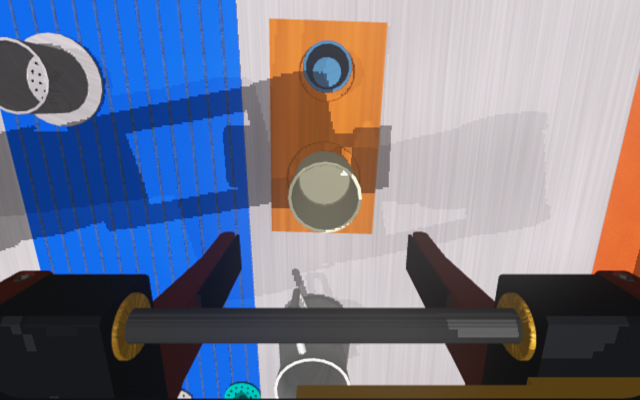

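Emit:
{"name": "apply_moves", "arguments": {
  "commands": [
    [[0.02,-0.06,0.01,0,0.0878],[0.04,-0.12,0.02,0,0.0878],[0.055,-0.18,0.03,0,0.0878],[0.06,-0.23,0.035,0,0.0878],[0.062,-0.264,0.04,0,0.0878],[0.062,-0.264,0.04,0,0.0878],[0.062,-0.264,0.04,0,0.0878],[0.062,-0.264,0.04,0,0.0878]]
  ]
}}

```text
time_s: 7.52
tool_pos: [0.3657, 0.2662, 0.1554]
tcp_rot: [-0.002, 0.707, 0.707, 0.003]
ft_force: [-0.2, 0.6, -0.8]
gripper_width: 0.0878
```

```bash
python3 - <<'E'
from station import env; from h import *
import cv2
s=env.read_state();c=env.calibration("wrist"); tgt(s,(.3637,.301,.15),(.3637,.301,.02))
print(proj(c,(.3637,.301,.058)),proj(c,(.3637,.301,.008)))
im=env.capture("wrist")[:,:,::-1]
cv2.imwrite("pics/w5.png",cv2.resize(im[40:260,220:460],None,fx=2.5,fy=2.5,interpolation=cv2.INTER_CUBIC))
E
```

```text
t 7.53 tcp [0.3657 0.2662 0.1554] yaw(y) deg -0.06 tilt -0.99998 w 0.0878 F [-0.22  0.58 -0.79] turn to x: -0.001
(0.3637, 0.301, 0.15) -> [ 0.0347 -0.002   0.0056]
(0.3637, 0.301, 0.02) -> [ 0.0339 -0.0022  0.1356]
[320.03655292 157.25795753] [320.55453507 149.27302043]
```

View pics/w5.png

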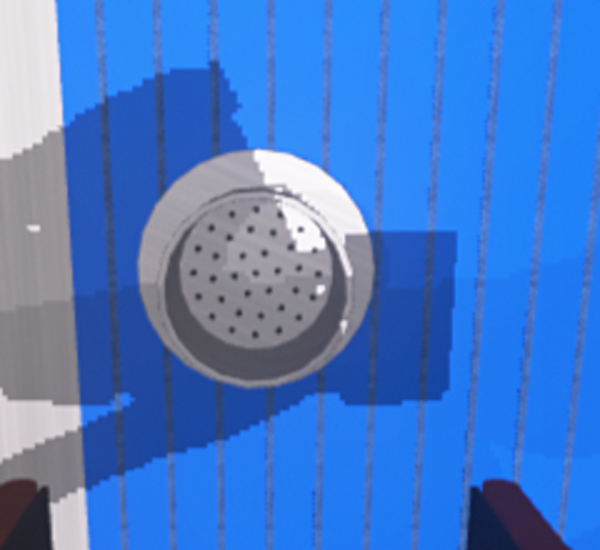

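Emit:
{"name": "apply_moves", "arguments": {
  "commands": [
    [[0.02,0,0.01,0,0.0878],[0.0365,-0.001,0.03,0,0.0878],[0.0365,-0.001,0.05,0,0.0878],[0.0355,-0.001,0.09,0,0.0878],[0.0355,-0.001,0.12,0,0.0878],[0.0355,-0.001,0.135,0,0.0878],[0.0355,-0.001,0.135,0,0.0878],[0.0355,-0.001,0.135,0,0.05],[0.0355,-0.001,0.135,0,0.05],[0.0355,-0.001,0.135,0,0.05]]
  ]
}}

```text
time_s: 8.82
tool_pos: [0.3652, 0.3028, 0.0213]
tcp_rot: [-0.002, 0.708, 0.707, 0.003]
ft_force: [-0.1, -1.0, 3.7]
gripper_width: 0.0613
```

```bash
python3 - <<'E'
from station import env; from h import *
import cv2
s=env.read_state();c=env.calibration("wrist"); tgt(s,(.63,.205,.19))
cv2.imwrite("pics/w6.png",env.capture("wrist")[:,:,::-1])
E
```

```text
t 8.82 tcp [0.3652 0.3028 0.0213] yaw(y) deg -0.07 tilt -0.99997 w 0.0613 F [-0.06 -0.99  3.71] turn to x: -0.0012
(0.63, 0.205, 0.19) -> [-0.0963  0.2653 -0.1687]
```

View pics/w6.png

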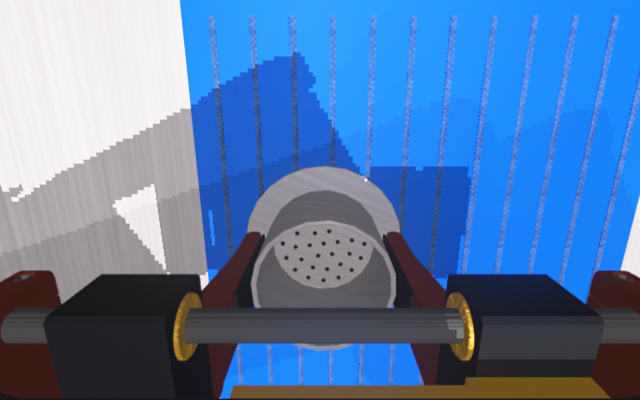

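Emit:
{"name": "apply_moves", "arguments": {
  "commands": [
    [[0,0,-0.04,0,0.05],[0,0,-0.09,0,0.05],[0,0,-0.14,0,0.05],[-0.01,0.03,-0.169,0,0.05],[-0.03,0.08,-0.169,0,0.05],[-0.05,0.13,-0.169,0,0.05],[-0.07,0.18,-0.169,0,0.05],[-0.085,0.23,-0.169,0,0.05],[-0.0963,0.265,-0.169,0,0.05],[-0.0963,0.265,-0.169,0,0.05],[-0.0963,0.265,-0.169,0,0.05],[-0.0963,0.265,-0.169,0,0.05]]
  ]
}}

```text
time_s: 10.38
tool_pos: [0.6282, 0.2056, 0.1902]
tcp_rot: [-0.002, 0.707, 0.707, 0.003]
ft_force: [-1.2, -0.3, -1.4]
gripper_width: 0.0613
```

```bash
python3 - <<'E'
from station import env; from h import *
import cv2
s=env.read_state();c=env.calibration("wrist"); tgt(s,(.63,.205,.125))
dz=s["tool_pos"][2]-.0213
print(ray(c,324,285,.058+dz), ray(c,324,285-2,.058+dz),s["joint_velocities"].round(3))
P=np.array([proj(c,(.63+.031*np.cos(a),.205+.031*np.sin(a),.09)) for a in np.arange(0,6.28,.05)]); print(P.min(0),P.max(0))
cv2.imwrite("pics/w7.png",env.capture("wrist")[:,:,::-1])
cv2.imwrite("pics/s7.png",cv2.resize(env.capture("side")[150:320,140:360,::-1],None,fx=3.5,fy=3.5,interpolation=cv2.INTER_CUBIC))
E
```

```text
t 10.38 tcp [0.6282 0.2056 0.1902] yaw(y) deg -0.01 tilt -0.99997 w 0.0613 F [-1.16 -0.29 -1.37] turn to x: -0.0002
(0.63, 0.205, 0.125) -> [-0.001   0.0017  0.0652]
[0.62903624 0.20621548 0.22694777] [0.62903533 0.20715424 0.22694777] [ 0.002 -0.002 -0.005 -0.001 -0.002  0.001]
[286.9116095  162.24674949] [362.85786379 235.40466778]
```

View pics/w7.png

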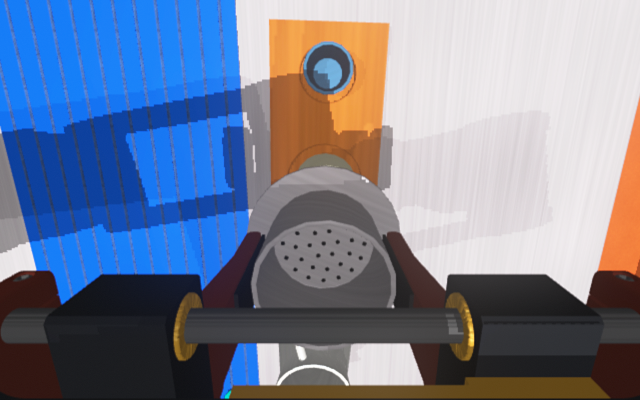

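View pics/s7.png

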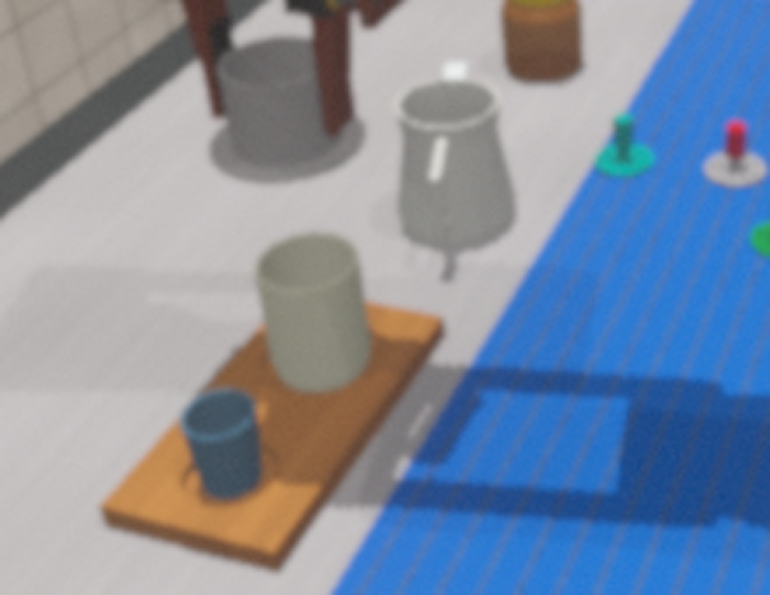

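Emit:
{"name": "apply_moves", "arguments": {
  "commands": [
    [[-0.001,0.0015,0.02,0,0.05],[-0.001,0.0015,0.045,0,0.05],[-0.001,0.0015,0.065,0,0.05],[-0.001,0.0015,0.075,0,0.05],[-0.001,0.0015,0.075,0,0.05],[-0.001,0.0015,0.075,0,0.05]]
  ]
}}

```text
time_s: 11.22
tool_pos: [0.6308, 0.2054, 0.1164]
tcp_rot: [-0.001, 0.707, 0.707, 0.004]
ft_force: [0.3, 0.3, -1.5]
gripper_width: 0.0612
```

```bash
python3 - <<'E'
from station import env; from h import *
import cv2
s=env.read_state();c=env.calibration("wrist"); tgt(s,(.6297,.2048,.1063))
cv2.imwrite("pics/s8.png",cv2.resize(env.capture("side")[150:300,160:320,::-1],None,fx=4,fy=4,interpolation=cv2.INTER_CUBIC))
E
```

```text
t 11.22 tcp [0.6308 0.2054 0.1164] yaw(y) deg 0.01 tilt -0.99997 w 0.0612 F [ 0.26  0.25 -1.48] turn to x: 0.0001
(0.6297, 0.2048, 0.1063) -> [-0.0007 -0.0012  0.0101]
```

View pics/s8.png

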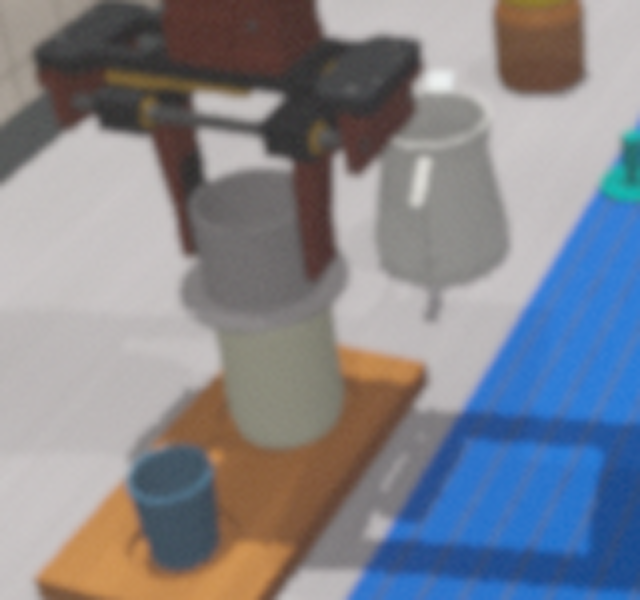

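```bash
python3 - <<'E'
from station import env; from h import *
import cv2
s=env.read_state(); t=s["tool_pos"]; c=env.calibration("side")
im=cv2.imread("pics/s8.png")
def circ(x,y,z,r,col):
    P=np.array([proj(c,(x+r*np.cos(a),y+r*np.sin(a),z)) for a in np.arange(0,6.3,.05)])
    P=(P-[160,150]+.5)*4-.5
    print(P.min(0).round(),P.max(0).round()); cv2.polylines(im,[P.astype(int)],True,col,1)
circ(.6302,.2052,.09,.031,(0,0,255)); circ(.6302,.2052,.010,.028,(0,0,255))
z0=t[2]-.0213
circ(t[0]+.0008,t[1]+.0006,z0+.008,.044,(0,255,0));circ(t[0]+.0008,t[1]+.0006,z0+.058,.031,(0,255,0))
cv2.imwrite("pics/s8o.png",im)
E
```

```text
[207. 263.] [327. 332.]
[235. 381.] [338. 447.]
[174. 230.] [346. 327.]
[184. 164.] [309. 229.]
```

View pics/s8o.png

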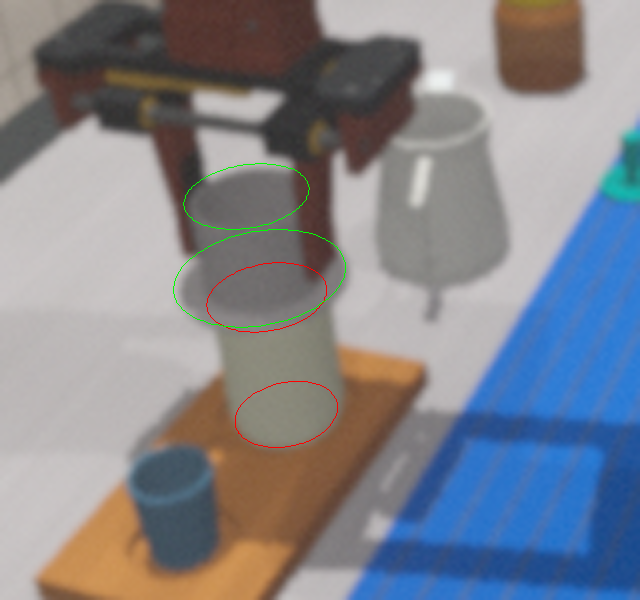

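Emit:
{"name": "apply_moves", "arguments": {
  "commands": [
    [[-0.0005,-0.001,0.005,0,0.05],[-0.0005,-0.001,0.009,0,0.05],[-0.0005,-0.001,0.0105,0,0.05],[-0.0005,-0.001,0.0105,0,0.05],[-0.0005,-0.001,0.0105,0,0.05]]
  ]
}}

```text
time_s: 11.9
tool_pos: [0.6298, 0.2048, 0.1063]
tcp_rot: [-0.001, 0.707, 0.707, 0.004]
ft_force: [-2.6, -0.6, 5.2]
gripper_width: 0.0612
```

Emit:
{"name": "apply_moves", "arguments": {
  "commands": [
    [[0,0,0.0,0,0.07],[0,0,0.0,0,0.0878],[0,0,0.0,0,0.0878],[0,0,0,0,0.0878],[0,0,-0.03,0,0.0878],[0,0,-0.07,0,0.0878],[0,0,-0.115,0,0.0878],[0,0,-0.13,0,0.0878],[0,0,-0.13,0,0.0878]]
  ]
}}

```text
time_s: 13.02
tool_pos: [0.6298, 0.204, 0.2369]
tcp_rot: [-0.001, 0.707, 0.707, 0.005]
ft_force: [1.0, 0.4, -0.8]
gripper_width: 0.0879
```

```bash
python3 - <<'E'
from station import env; from h import *
import cv2
s=env.read_state();c=env.calibration("wrist"); tgt(s,(.4327,-.102,.15),(.433,-.13,.15),(.50,-.0,.22))
for z,r in((.143,.031),(.093,.044)):
  P=np.array([proj(c,(.63+r*np.cos(a),.205+r*np.sin(a),z)) for a in np.arange(0,6.28,.05)]); print(P.min(0),P.max(0))
cv2.imwrite("pics/w9.png",env.capture("wrist")[:,:,::-1])
cv2.imwrite("pics/s9.png",cv2.resize(env.capture("side")[150:300,160:320,::-1],None,fx=4,fy=4,interpolation=cv2.INTER_CUBIC))
E
```

```text
t 13.03 tcp [0.6298 0.204  0.2369] yaw(y) deg -0.0 tilt -0.99996 w 0.0879 F [ 0.98  0.43 -0.75] turn to x: -0.0
(0.4327, -0.102, 0.15) -> [-0.3067 -0.1975  0.0835]
(0.433, -0.13, 0.15) -> [-0.3347 -0.1972  0.0833]
(0.5, -0.0, 0.22) -> [-0.2041 -0.1299  0.0147]
[283.50940268 161.64951738] [361.30885725 236.58727202]
[275.57114887 138.63547994] [369.11010818 229.81633022]
```

View pics/w9.png

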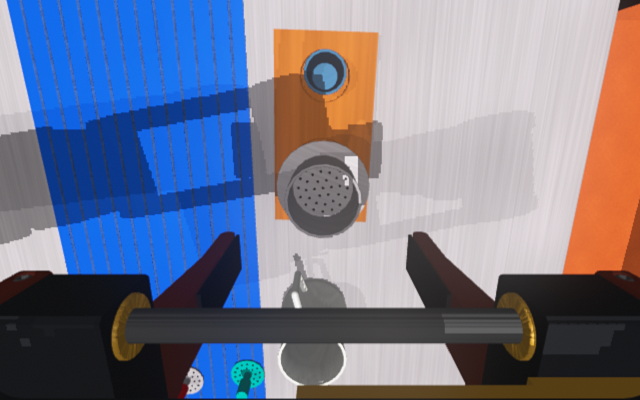

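View pics/s9.png

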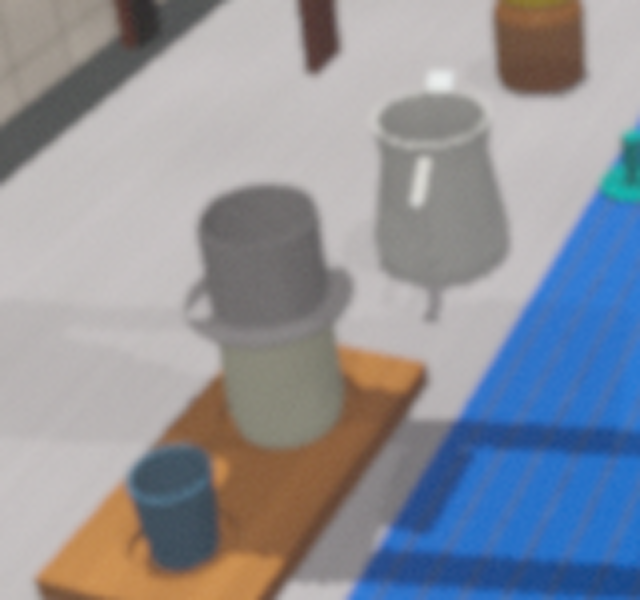

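Emit:
{"name": "apply_moves", "arguments": {
  "commands": [
    [[-0.05,-0.03,0,0,0.0878],[-0.1,-0.06,0,0,0.0878],[-0.15,-0.095,0,0,0.0878],[-0.2,-0.125,0.01,0,0.0878],[-0.25,-0.15,0.03,0,0.06],[-0.3,-0.18,0.06,0,0.06],[-0.339,-0.196,0.09,0,0.06],[-0.339,-0.196,0.1,0,0.06],[-0.339,-0.196,0.1,0,0.06],[-0.339,-0.196,0.1,0,0.06],[-0.339,-0.196,0.1,0,0.06]]
  ]
}}

```text
time_s: 14.5
tool_pos: [0.4334, -0.134, 0.1327]
tcp_rot: [-0.001, 0.706, 0.708, 0.003]
ft_force: [0.7, -0.6, 0.1]
gripper_width: 0.0601
```

```bash
python3 - <<'E'
from station import env; from h import *
import cv2
s=env.read_state();c=env.calibration("wrist"); tgt(s,(.434,-.1005,.15),(.434,-.1005,.019))
print(proj(c,(.434,-.1005,.042)),proj(c,(.434,-.1005,.004)),s["joint_velocities"].round(3))
im=env.capture("wrist")[:,:,::-1]
cv2.imwrite("pics/w10.png",cv2.resize(im[40:260,200:460],None,fx=2.5,fy=2.5,interpolation=cv2.INTER_CUBIC))
E
```

```text
t 14.5 tcp [ 0.4334 -0.134   0.1327] yaw(y) deg 0.1 tilt -0.99998 w 0.0601 F [ 0.7  -0.58  0.14] turn to x: 0.0018
(0.434, -0.1005, 0.15) -> [ 0.0336  0.0007 -0.0171]
(0.434, -0.1005, 0.019) -> [0.0328 0.0004 0.1139]
[323.4334101  160.22995215] [323.39132506 153.41406626] [-0.004 -0.001  0.004 -0.001 -0.002 -0.003]
```

View pics/w10.png

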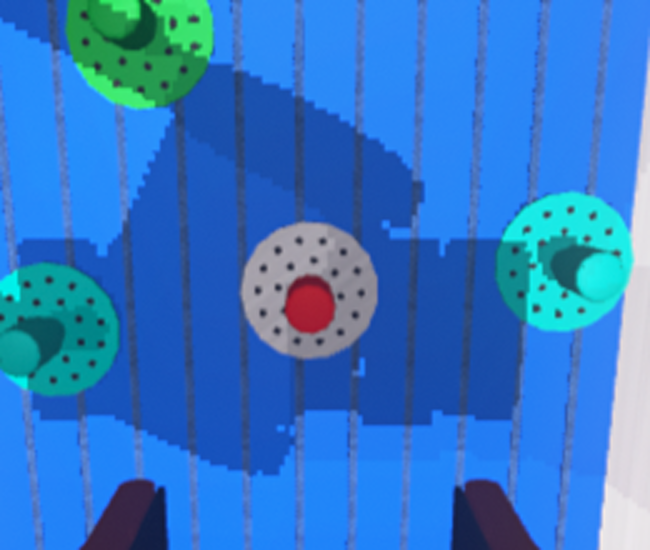

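Emit:
{"name": "apply_moves", "arguments": {
  "commands": [
    [[0.02,0.001,0.02,0,0.05],[0.031,0.001,0.05,0,0.05],[0.031,0.001,0.08,0,0.05],[0.031,0.001,0.105,0,0.05],[0.031,0.001,0.1137,0,0.05],[0.031,0.001,0.1137,0,0.05],[0.031,0.001,0.1137,0,0.03],[0.031,0.001,0.1137,0,0.01],[0.031,0.001,0.1137,0,0.005],[0.031,0.001,0.1137,0,0.005],[0.031,0.001,0.1137,0,0.005]]
  ]
}}

```text
time_s: 15.92
tool_pos: [0.4346, -0.1025, 0.0195]
tcp_rot: [-0.001, 0.707, 0.708, 0.003]
ft_force: [-0.3, -0.0, 6.1]
gripper_width: 0.0151
```

```bash
python3 - <<'E'
from station import env; from h import *
import cv2
s=env.read_state();c=env.calibration("wrist"); tgt(s,(.63,.205,.24))
cv2.imwrite("pics/w11.png",env.capture("wrist")[:,:,::-1])
E
```

```text
t 15.93 tcp [ 0.4346 -0.1025  0.0195] yaw(y) deg 0.09 tilt -0.99998 w 0.0151 F [-0.34 -0.    6.09] turn to x: 0.0016
(0.63, 0.205, 0.24) -> [ 0.3084  0.1965 -0.2182]
```

View pics/w11.png

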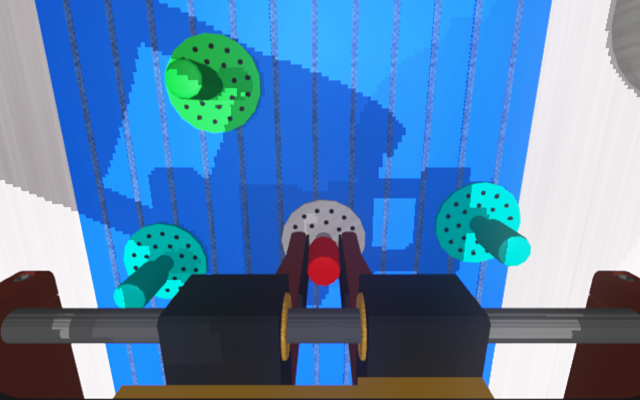

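Emit:
{"name": "apply_moves", "arguments": {
  "commands": [
    [[0,0,-0.04,0,0.005],[0,0,-0.09,0,0.005],[0,0,-0.14,0,0.005],[0.03,0.02,-0.19,0,0.005],[0.07,0.045,-0.215,0,0.005],[0.12,0.075,-0.218,0,0.005],[0.17,0.107,-0.218,0,0.005],[0.22,0.14,-0.218,0,0.005],[0.27,0.17,-0.218,0,0.005],[0.3,0.19,-0.218,0,0.005],[0.308,0.1965,-0.218,0,0.005],[0.308,0.1965,-0.218,0,0.005]]
  ]
}}

```text
time_s: 17.48
tool_pos: [0.6296, 0.2042, 0.2391]
tcp_rot: [-0.001, 0.706, 0.708, 0.002]
ft_force: [0.0, -0.9, -1.1]
gripper_width: 0.0151
```

Emit:
{"name": "apply_moves", "arguments": {
  "commands": [
    [[0,0,0,0,0.005],[0,0,0,0,0.005]]
  ]
}}

```text
time_s: 17.73
tool_pos: [0.629, 0.203, 0.2392]
tcp_rot: [-0.001, 0.707, 0.707, 0.002]
ft_force: [-0.4, 0.7, -1.4]
gripper_width: 0.0155
```

```bash
python3 - <<'E'
from station import env; from h import *
import cv2
s=env.read_state();c=env.calibration("wrist"); tgt(s,(.63,.205,.17),(.63,.205,.132))
cv2.imwrite("pics/w12.png",env.capture("wrist")[:,:,::-1])
z=s["tool_pos"][2]-.0195
for x,y,z,r in((.63,.205,.143,.031),(.63,.205,.093,.044),(*s["tool_pos"][:2],z+.004,.024)):
  P=np.array([proj(c,(x+r*np.cos(a),y+r*np.sin(a),z)) for a in np.arange(0,6.28,.05)]); print(P.min(0).round(1),P.max(0).round(1))
E
```

```text
t 17.73 tcp [0.629  0.203  0.2392] yaw(y) deg 0.05 tilt -0.99999 w 0.0155 F [-0.44  0.75 -1.37] turn to x: 0.0009
(0.63, 0.205, 0.17) -> [0.0017 0.001  0.0693]
(0.63, 0.205, 0.132) -> [0.0015 0.0009 0.1073]
[285.4 159.5] [362.6 234. ]
[277.4 136.8] [370.4 227.6]
[280.4 198.5] [364.3 276.7]
```

View pics/w12.png

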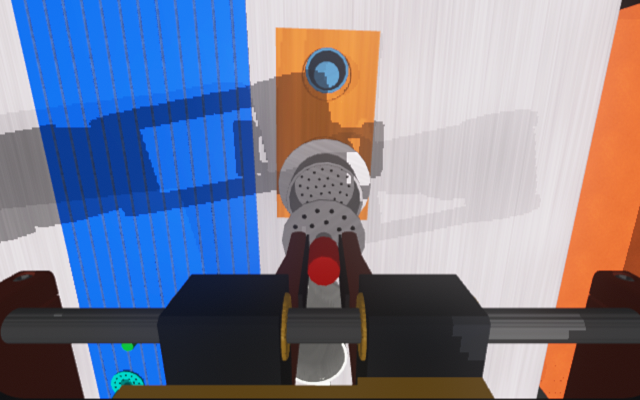

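Emit:
{"name": "apply_moves", "arguments": {
  "commands": [
    [[0.0018,0.0014,0.03,0,0.005],[0.0018,0.0014,0.06,0,0.005],[0.0018,0.0014,0.071,0,0.005],[0.0018,0.0014,0.071,0,0.005],[0.0018,0.0014,0.071,0,0.005]]
  ]
}}

```text
time_s: 18.4
tool_pos: [0.6315, 0.2054, 0.1697]
tcp_rot: [-0.001, 0.707, 0.707, 0.003]
ft_force: [0.9, -0.2, -1.1]
gripper_width: 0.0152
```

```bash
python3 - <<'E'
from station import env; from h import *
import cv2
s=env.read_state();t=s["tool_pos"]; tgt(s,(.6304,.205,.137))
cv2.imwrite("pics/w13.png",cv2.resize(env.capture("wrist")[120:320,200:450,::-1],None,fx=3,fy=3,interpolation=cv2.INTER_CUBIC))
c=env.calibration("side")
im=cv2.resize(env.capture("side")[150:300,160:320,::-1],None,fx=4,fy=4,interpolation=cv2.INTER_CUBIC)
def circ(x,y,z,r,col):
    P=np.array([proj(c,(x+r*np.cos(a),y+r*np.sin(a),z)) for a in np.arange(0,6.3,.05)])
    P=(P-[160,150]+.5)*4-.5
    print(P.min(0).round(),P.max(0).round()); cv2.polylines(im,[P.astype(int)],True,col,1)
cv2.imwrite("pics/s13.png",im)
circ(.63,.205,.143,.031,(0,0,255)); circ(t[0],t[1],t[2]-.0155,.024,(0,255,0))
E
```

```text
t 18.4 tcp [0.6315 0.2054 0.1697] yaw(y) deg 0.05 tilt -0.99998 w 0.0152 F [ 0.87 -0.21 -1.11] turn to x: 0.0008
(0.6304, 0.205, 0.137) -> [-0.0006 -0.0012  0.0327]
[191. 180.] [315. 246.]
[199. 169.] [296. 219.]
```

View pics/w13.png

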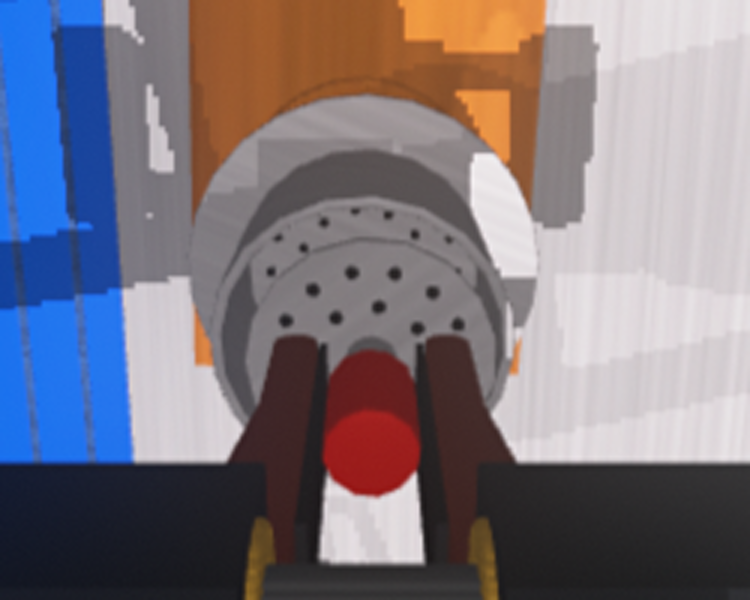

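View pics/s13.png

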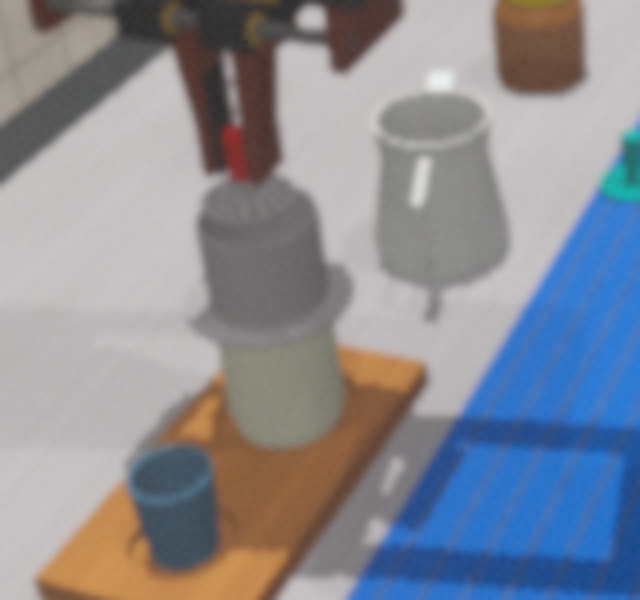

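```bash
python3 - <<'E'
from station import env; from h import *
c=env.calibration("wrist"); s=env.read_state(); t=s["tool_pos"]; tgt(s)
for x,y,z,r in((.63,.205,.143,.031),(*t[:2],t[2]-.0155,.024)):
  P=np.array([proj(c,(x+r*np.cos(a),y+r*np.sin(a),z)) for a in np.arange(0,6.28,.02)]);P=(P-[200,120]+.5)*3-.5; print(P.min(0).round(1),P.max(0).round(1))
E
```

```text
t 18.5 tcp [0.6315 0.2055 0.1698] yaw(y) deg 0.05 tilt -0.99998 w 0.0153 F [-0.28 -0.36  0.21] turn to x: 0.0009
[206.2 188.5] [514.1 477. ]
[241.7 236.6] [493.7 471.4]
```

Emit:
{"name": "apply_moves", "arguments": {
  "commands": [
    [[-0.001,-0.002,0.0,0,0.005],[-0.001,-0.002,0.0,0,0.005],[-0.001,-0.002,0.01,0,0.005],[-0.001,-0.002,0.02,0,0.005],[-0.001,-0.002,0.03,0,0.005],[-0.001,-0.002,0.037,0,0.005],[-0.001,-0.002,0.037,0,0.005],[-0.001,-0.002,0.037,0,0.005]]
  ]
}}

```text
time_s: 19.5
tool_pos: [0.6299, 0.2047, 0.1329]
tcp_rot: [-0.001, 0.707, 0.707, 0.003]
ft_force: [0.2, 0.1, -0.7]
gripper_width: 0.0153
```

```bash
python3 - <<'E'
from station import env; from h import *
import cv2
s=env.read_state(); tgt(s)
cv2.imwrite("pics/w14.png",cv2.resize(env.capture("wrist")[120:320,200:450,::-1],None,fx=3,fy=3,interpolation=cv2.INTER_CUBIC))
E
```

```text
t 19.5 tcp [0.6299 0.2047 0.1329] yaw(y) deg 0.05 tilt -0.99998 w 0.0153 F [ 0.21  0.1  -0.75] turn to x: 0.0009
```

View pics/w14.png

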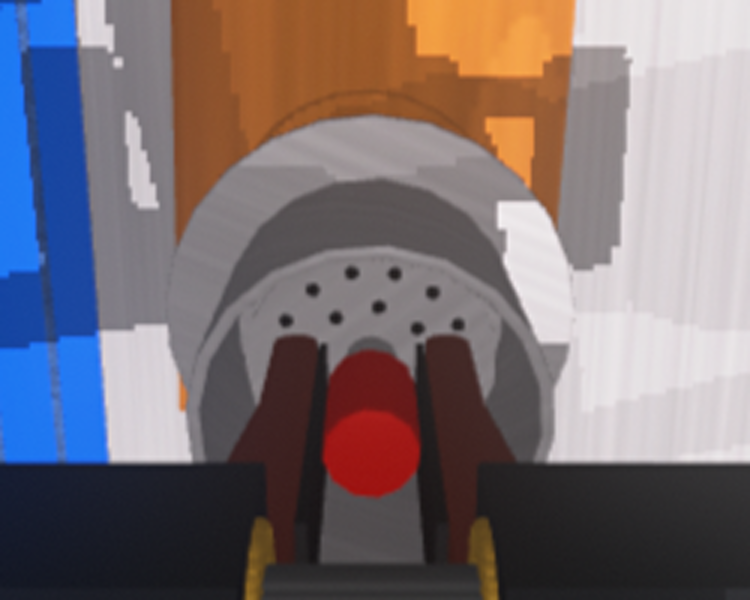

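Emit:
{"name": "apply_moves", "arguments": {
  "commands": [
    [[0,0,0.005,0,0.005],[0,0,0.011,0,0.005],[0,0,0.0165,0,0.005],[0,0,0.0165,0,0.005],[0,0,0.0165,0,0.005]]
  ]
}}

```text
time_s: 20.18
tool_pos: [0.6301, 0.2049, 0.1166]
tcp_rot: [-0.001, 0.707, 0.707, 0.003]
ft_force: [0.5, 0.1, -0.9]
gripper_width: 0.0152
```

```bash
python3 - <<'E'
from station import env; from h import *
import cv2
s=env.read_state(); tgt(s)
cv2.imwrite("pics/w15.png",cv2.resize(env.capture("wrist")[120:320,200:450,::-1],None,fx=3,fy=3,interpolation=cv2.INTER_CUBIC))
E
```

```text
t 20.18 tcp [0.6301 0.2049 0.1166] yaw(y) deg 0.05 tilt -0.99998 w 0.0152 F [ 0.5   0.13 -0.9 ] turn to x: 0.0009
```

View pics/w15.png

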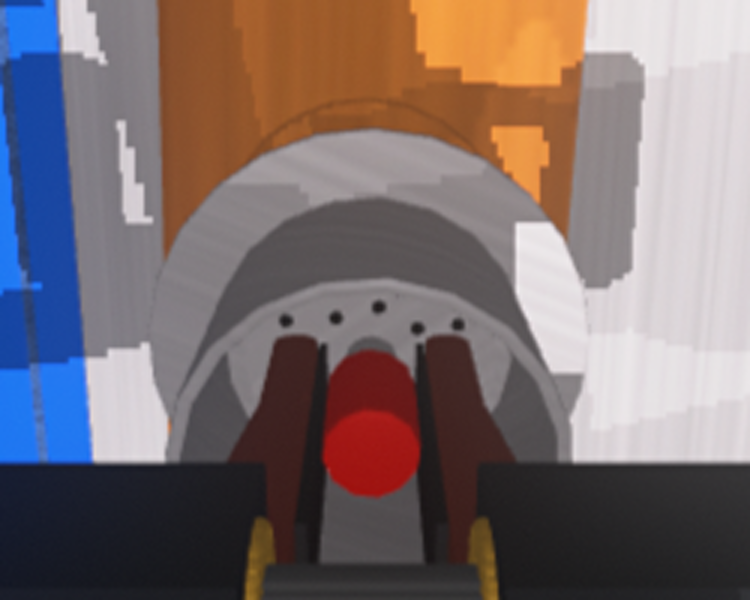

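Emit:
{"name": "apply_moves", "arguments": {
  "commands": [
    [[0,0,0.0015,0,0.005],[0,0,0.003,0,0.005],[0,0,0.003,0,0.005],[0,0,0.003,0,0.022],[0,0,0.003,0,0.022],[0,0,0.003,0,0.022],[0,0,-0.01,0,0.022],[0,0,-0.03,0,0.022],[0,0,-0.06,0,0.022],[0,0,-0.11,0,0.03],[0,0,-0.13,0,0.05],[0,0,-0.13,0,0.05]]
  ]
}}

```text
time_s: 21.72
tool_pos: [0.6311, 0.2045, 0.2498]
tcp_rot: [0.001, 0.707, 0.707, 0.006]
ft_force: [-0.1, 0.8, -1.0]
gripper_width: 0.0465
```

```bash
python3 - <<'E'
from station import env; from h import *
import cv2
s=env.read_state();c=env.calibration("wrist"); tgt(s,(.3615,-.3070,.15),(.362,-.33,.13))
print(proj(c,(.63,.205,.1355)),proj(c,(.63,.205,.0975)))
cv2.imwrite("pics/w16.png",cv2.resize(env.capture("wrist")[100:300,200:450,::-1],None,fx=3,fy=3,interpolation=cv2.INTER_CUBIC))
cv2.imwrite("pics/s16.png",cv2.resize(env.capture("side")[150:300,160:320,::-1],None,fx=4,fy=4,interpolation=cv2.INTER_CUBIC))
E
```

```text
t 21.73 tcp [0.6311 0.2045 0.2498] yaw(y) deg 0.06 tilt -0.99993 w 0.0465 F [-0.05  0.81 -0.98] turn to x: 0.001
(0.3615, -0.307, 0.15) -> [-0.5119 -0.271   0.0937]
(0.362, -0.33, 0.13) -> [-0.535  -0.2708  0.1136]
[320.28287277 194.26015159] [320.31458733 184.27559939]
```

View pics/w16.png

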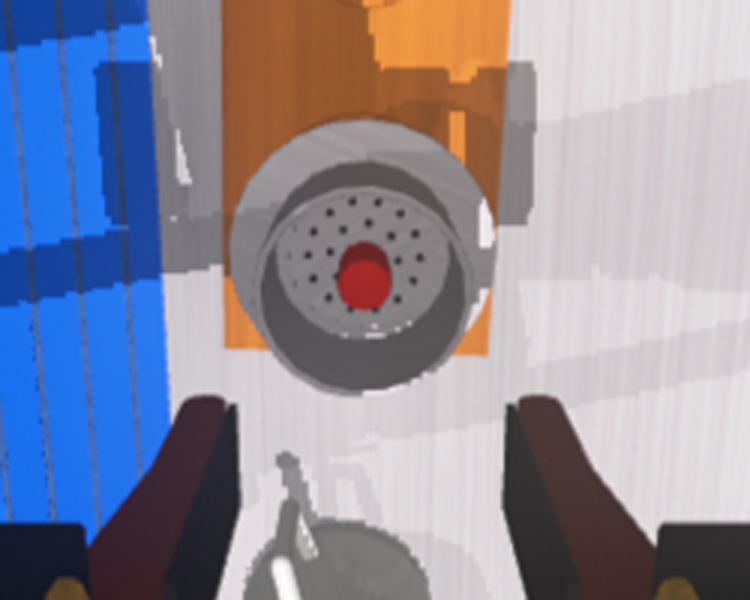

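View pics/s16.png

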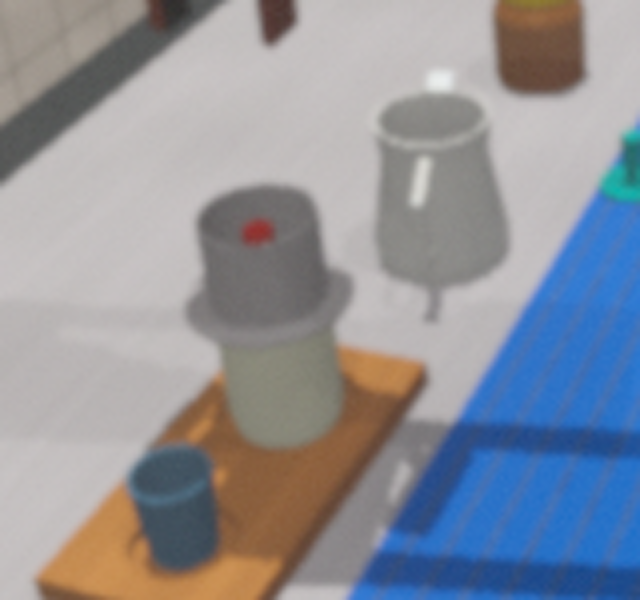

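Emit:
{"name": "apply_moves", "arguments": {
  "commands": [
    [[-0.05,-0.025,0,0,0.05],[-0.1,-0.05,0,0,0.05],[-0.15,-0.08,0,0,0.05],[-0.2,-0.11,0,0,0.05],[-0.25,-0.135,0,0,0.05],[-0.3,-0.16,0.01,0,0.05],[-0.35,-0.185,0.03,0,0.05],[-0.4,-0.21,0.05,0,0.05],[-0.45,-0.235,0.08,0,0.05],[-0.5,-0.255,0.1,0,0.05],[-0.542,-0.27,0.11,0,0.05],[-0.542,-0.27,0.11,0,0.05]]
  ]
}}

```text
time_s: 23.32
tool_pos: [0.3584, -0.3392, 0.1303]
tcp_rot: [-0.002, 0.708, 0.706, 0.003]
ft_force: [0.4, 0.3, -0.2]
gripper_width: 0.0501
```

Emit:
{"name": "apply_moves", "arguments": {
  "commands": [
    [[0,0,0,0,0.05],[0,0,0,0,0.05],[0,0,0,0,0.05]]
  ]
}}

```text
time_s: 23.7
tool_pos: [0.3587, -0.3382, 0.1305]
tcp_rot: [-0.002, 0.708, 0.707, 0.003]
ft_force: [0.1, -0.1, 0.5]
gripper_width: 0.0503
```

```bash
python3 - <<'E'
from station import env; from h import *
import cv2
s=env.read_state();c=env.calibration("wrist"); tgt(s,(.361,-.308,.15),(.361,-.308,.0165))
print(proj(c,(.361,-.308,.041)),proj(c,(.361,-.308,.011)),s["joint_velocities"].round(3))
im=env.capture("wrist")[:,:,::-1]
cv2.imwrite("pics/w17.png",cv2.resize(im[40:260,200:460],None,fx=2.5,fy=2.5,interpolation=cv2.INTER_CUBIC))
E
```

```text
t 23.7 tcp [ 0.3587 -0.3382  0.1305] yaw(y) deg -0.09 tilt -0.99997 w 0.0503 F [ 0.09 -0.06  0.51] turn to x: -0.0015
(0.361, -0.308, 0.15) -> [ 0.0304  0.0023 -0.0193]
(0.361, -0.308, 0.0165) -> [0.0293 0.002  0.1142]
[325.48912407 164.93639732] [325.26395511 158.98125349] [-0.002 -0.001 -0.005 -0.    -0.001 -0.001]
```

View pics/w17.png

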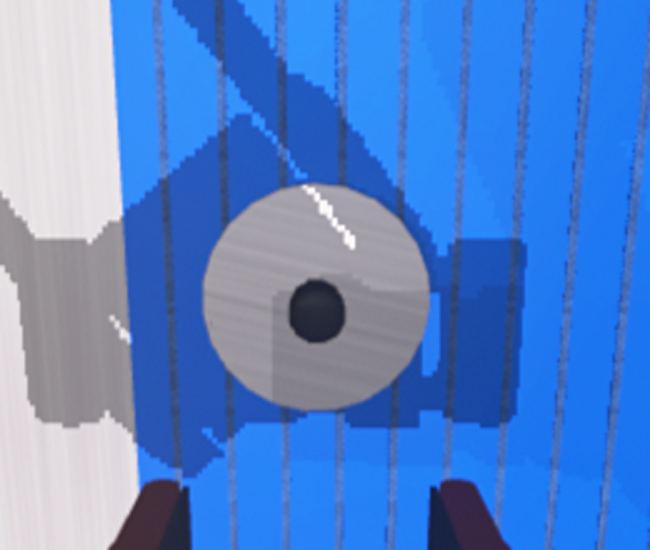

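Emit:
{"name": "apply_moves", "arguments": {
  "commands": [
    [[0.02,0.0025,0.02,0,0.05],[0.03,0.0025,0.05,0,0.05],[0.03,0.0025,0.08,0,0.05],[0.03,0.0025,0.105,0,0.05],[0.03,0.0025,0.114,0,0.05],[0.03,0.0025,0.114,0,0.05],[0.03,0.0025,0.114,0,0.03],[0.03,0.0025,0.114,0,0.008],[0.03,0.0025,0.114,0,0.008],[0.03,0.0025,0.114,0,0.008],[0.03,0.0025,0.114,0,0.008]]
  ]
}}

```text
time_s: 25.12
tool_pos: [0.3617, -0.3077, 0.0172]
tcp_rot: [-0.002, 0.708, 0.707, 0.003]
ft_force: [-0.6, -0.1, 6.4]
gripper_width: 0.0172
```

```bash
python3 - <<'E'
from station import env; from h import *
import cv2
s=env.read_state();c=env.calibration("wrist"); tgt(s,(.63,.205,.24))
cv2.imwrite("pics/w18.png",env.capture("wrist")[:,:,::-1])
E
```

```text
t 25.12 tcp [ 0.3617 -0.3077  0.0172] yaw(y) deg -0.09 tilt -0.99997 w 0.0172 F [-0.61 -0.09  6.44] turn to x: -0.0016
(0.63, 0.205, 0.24) -> [ 0.5147  0.268  -0.2186]
```

View pics/w18.png

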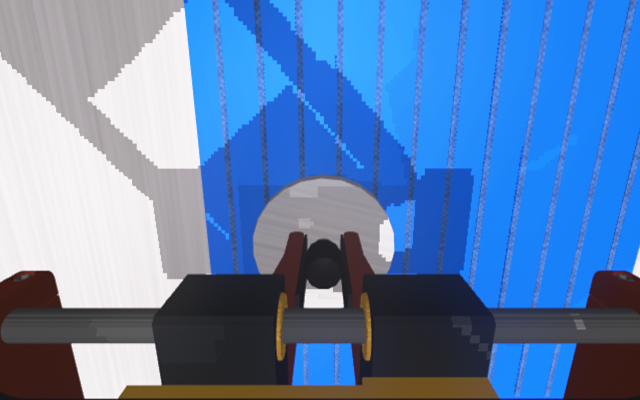

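Emit:
{"name": "apply_moves", "arguments": {
  "commands": [
    [[0,0,-0.04,0,0.008],[0,0,-0.09,0,0.008],[0,0,-0.14,0,0.008],[0.04,0.02,-0.18,0,0.008],[0.08,0.042,-0.21,0,0.008],[0.13,0.068,-0.2186,0,0.008],[0.18,0.094,-0.2186,0,0.008],[0.23,0.12,-0.2186,0,0.008],[0.28,0.146,-0.2186,0,0.008],[0.33,0.172,-0.2186,0,0.008],[0.38,0.198,-0.2186,0,0.008],[0.42,0.22,-0.2186,0,0.008]]
  ]
}}

```text
time_s: 26.68
tool_pos: [0.5822, 0.1125, 0.2387]
tcp_rot: [-0.002, 0.707, 0.707, 0.003]
ft_force: [0.4, -1.0, -0.3]
gripper_width: 0.0171
```

```bash
python3 - <<'E'
from station import env; from h import *
s=env.read_state(); tgt(s,(.63,.205,.24))
E
```

```text
t 26.68 tcp [0.5822 0.1125 0.2387] yaw(y) deg -0.03 tilt -0.99997 w 0.0171 F [ 0.44 -0.96 -0.34] turn to x: -0.0006
(0.63, 0.205, 0.24) -> [ 0.0925  0.0478 -0.0005]
```

Emit:
{"name": "apply_moves", "arguments": {
  "commands": [
    [[0.04,0.02,0,0,0.008],[0.075,0.038,0,0,0.008],[0.092,0.048,0,0,0.008],[0.092,0.048,0,0,0.008],[0.092,0.048,0.03,0,0.008],[0.092,0.048,0.055,0,0.008],[0.092,0.048,0.068,0,0.008],[0.092,0.048,0.068,0,0.008],[0.092,0.048,0.068,0,0.008]]
  ]
}}

```text
time_s: 27.8
tool_pos: [0.631, 0.2046, 0.1726]
tcp_rot: [-0.001, 0.707, 0.707, 0.004]
ft_force: [0.6, -0.4, -0.0]
gripper_width: 0.0173
```

```bash
python3 - <<'E'
from station import env; from h import *
import cv2
s=env.read_state();t=s["tool_pos"]; tgt(s,(.63,.205,.1522));c=env.calibration("wrist")
for x,y,z,r in((.63,.205,.093,.044),(*t[:2],t[2]-.0172+.011,.039)):
  P=np.array([proj(c,(x+r*np.cos(a),y+r*np.sin(a),z)) for a in np.arange(0,6.28,.02)]);P=(P-[200,120]+.5)*3-.5; print(P.min(0).round(1),P.max(0).round(1))
cv2.imwrite("pics/w19.png",cv2.resize(env.capture("wrist")[120:320,200:450,::-1],None,fx=3,fy=3,interpolation=cv2.INTER_CUBIC))
c=env.calibration("side")
for x,y,z,r in((.63,.205,.093,.044),(*t[:2],t[2]-.0172+.0,.039)):
  P=np.array([proj(c,(x+r*np.cos(a),y+r*np.sin(a),z)) for a in np.arange(0,6.28,.02)]);P=(P-[160,150]+.5)*4-.5; print(P.min(0).round(1),P.max(0).round(1))
cv2.imwrite("pics/s19.png",cv2.resize(env.capture("side")[150:300,160:320,::-1],None,fx=4,fy=4,interpolation=cv2.INTER_CUBIC))
E
```

```text
t 27.8 tcp [0.631  0.2046 0.1726] yaw(y) deg -0.06 tilt -0.99997 w 0.0173 F [ 0.56 -0.35 -0.01] turn to x: -0.0011
(0.63, 0.205, 0.1522) -> [ 0.0003 -0.0011  0.0204]
[189.5  84. ] [538.9 419.1]
[152.6 166.7] [582.7 565.8]
[181.  244.7] [351.5 342.9]
[169.6 151.4] [327.  233.4]
```

View pics/w19.png

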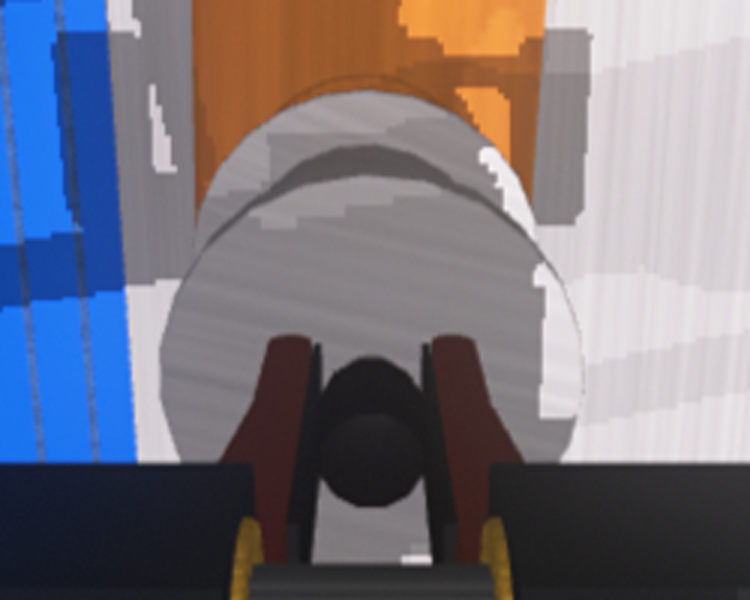

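View pics/s19.png

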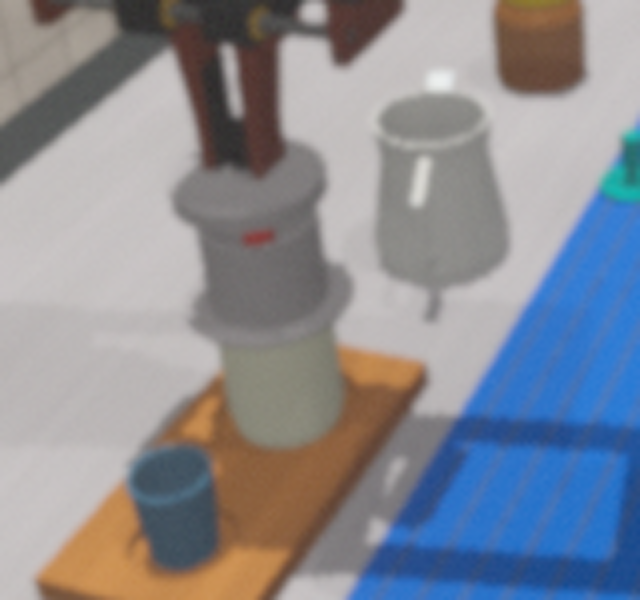

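Emit:
{"name": "apply_moves", "arguments": {
  "commands": [
    [[0,-0.001,0.004,0,0.008],[0,-0.001,0.009,0,0.008],[0,-0.001,0.014,0,0.008],[0,-0.001,0.018,0,0.008],[0,-0.001,0.02,0,0.008],[0,-0.001,0.0203,0,0.008],[0,-0.001,0.0203,0,0.008]]
  ]
}}

```text
time_s: 28.78
tool_pos: [0.6303, 0.2051, 0.1525]
tcp_rot: [-0.001, 0.707, 0.707, 0.004]
ft_force: [0.2, -0.5, -1.0]
gripper_width: 0.0173
```

```bash
python3 - <<'E'
from station import env; from h import *
import cv2
s=env.read_state(); tgt(s)
cv2.imwrite("pics/s20.png",cv2.resize(env.capture("side")[150:300,160:320,::-1],None,fx=4,fy=4,interpolation=cv2.INTER_CUBIC))
E
```

```text
t 28.77 tcp [0.6303 0.2051 0.1525] yaw(y) deg -0.04 tilt -0.99996 w 0.0173 F [ 0.16 -0.49 -0.95] turn to x: -0.0008
```

View pics/s20.png

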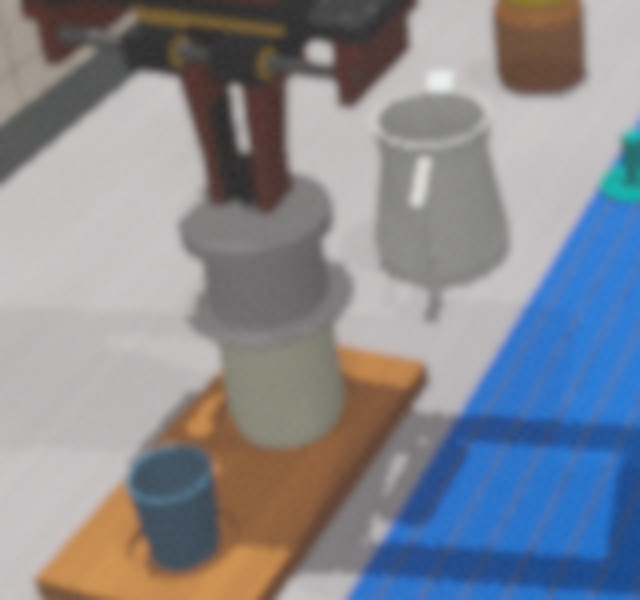

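Emit:
{"name": "apply_moves", "arguments": {
  "commands": [
    [[0,0,0.0005,0,0.008],[0,0,0.001,0,0.008],[0,0,0.001,0,0.008]]
  ]
}}

```text
time_s: 29.2
tool_pos: [0.6305, 0.2052, 0.1522]
tcp_rot: [-0.001, 0.707, 0.707, 0.004]
ft_force: [-1.8, -0.1, 4.8]
gripper_width: 0.0173
```

Contact (about +6 N). Release and retract.

Emit:
{"name": "apply_moves", "arguments": {
  "commands": [
    [[0,0,0.0,0,0.03],[0,0,0.0,0,0.045],[0,0,0.0,0,0.05],[0,0,0,0,0.05],[0,0,-0.03,0,0.05],[0,0,-0.07,0,0.05],[0,0,-0.11,0,0.05],[-0.05,0,-0.11,0,0.05],[-0.08,0,-0.11,0,0.05],[-0.08,0,-0.11,0,0.05],[-0.08,0,-0.11,0,0.05],[-0.08,0,-0.11,0,0.05]]
  ]
}}

```text
time_s: 30.7
tool_pos: [0.6298, 0.1254, 0.2614]
tcp_rot: [-0.001, 0.707, 0.707, 0.004]
ft_force: [-0.3, -0.3, -0.5]
gripper_width: 0.0499
```

```bash
python3 - <<'E'
from station import env; from h import *
import cv2
s=env.read_state(); tgt(s);c=env.calibration("wrist")
print(proj(c,(.63,.2045,.146)),proj(c,(.63,.2045,.176)))
cv2.imwrite("pics/w21.png",env.capture("wrist")[:,:,::-1])
cv2.imwrite("pics/s21.png",cv2.resize(env.capture("side")[150:300,160:320,::-1],None,fx=4,fy=4,interpolation=cv2.INTER_CUBIC))
cv2.imwrite("pics/t21.png",env.capture("top")[:,:,::-1])
E
```

```text
t 30.7 tcp [0.6298 0.1254 0.2614] yaw(y) deg 0.02 tilt -0.99996 w 0.0499 F [-0.26 -0.33 -0.55] turn to x: 0.0004
[322.48672037  98.68039513] [322.49497687  97.70690549]
```

View pics/w21.png

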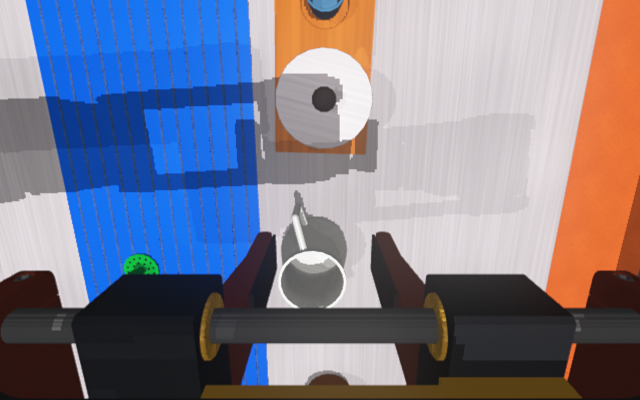

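View pics/s21.png

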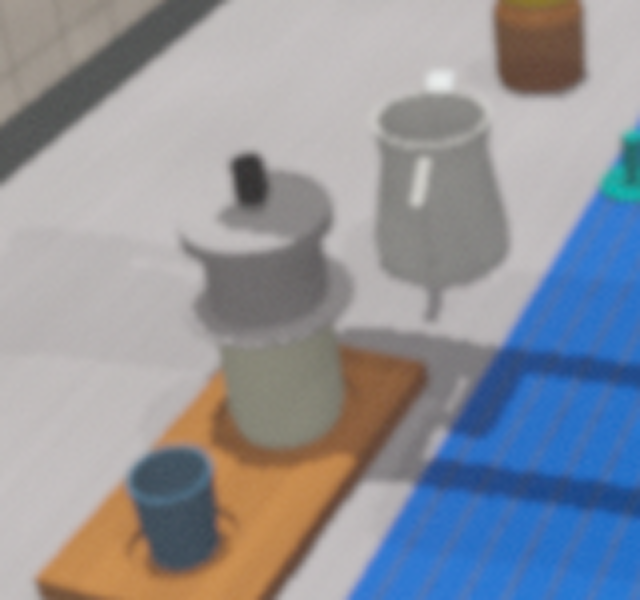

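View pics/t21.png

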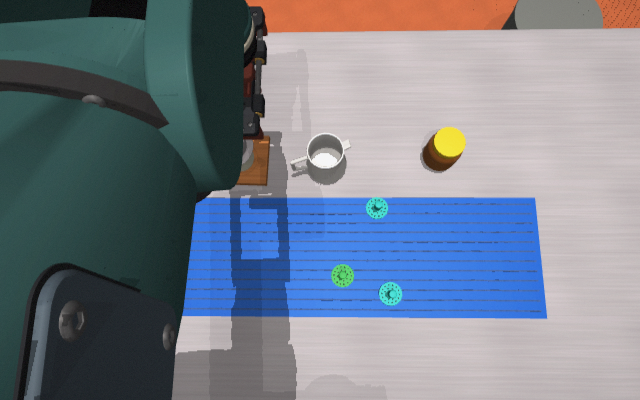

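```bash
python3 - <<'E'
from station import env; from h import *
import cv2
c=env.calibration("side")
raw=env.capture("side")[:,:,::-1]
im=cv2.resize(raw[170:260,190:270],None,fx=8,fy=8,interpolation=cv2.INTER_CUBIC); im2=im.copy()
def circ(x,y,z,r,col):
    P=np.array([proj(c,(x+r*np.cos(a),y+r*np.sin(a),z)) for a in np.arange(0,6.3,.05)])+[1.0,0]
    P=(P-[190,170]+.5)*8-.5
    cv2.polylines(im2,[P.astype(int)],True,col,1)
x,y=.6302,.2045
circ(x,y,.146,.039,(0,255,0));circ(x,y,.135,.039,(0,0,255));circ(x,y,.093,.044,(255,0,0));circ(x,y,.176,.009,(0,255,255))
cv2.imwrite("pics/s22.png",im2[:560]); cv2.imwrite("pics/s22b.png",im[:560])
w=env.capture("wrist")[:,:,::-1]; cv2.imwrite("pics/w22.png",cv2.resize(w[20:170,230:420],None,fx=4,fy=4,interpolation=cv2.INTER_CUBIC))
E
```

```text
(no output)
```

View pics/s22.png

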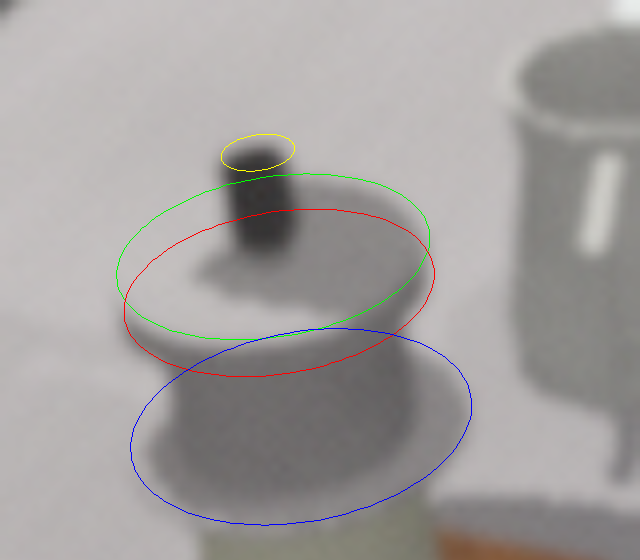

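View pics/s22b.png

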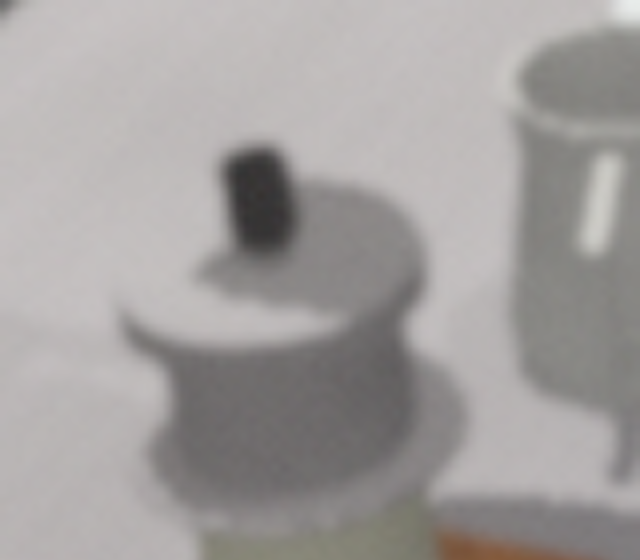

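View pics/w22.png

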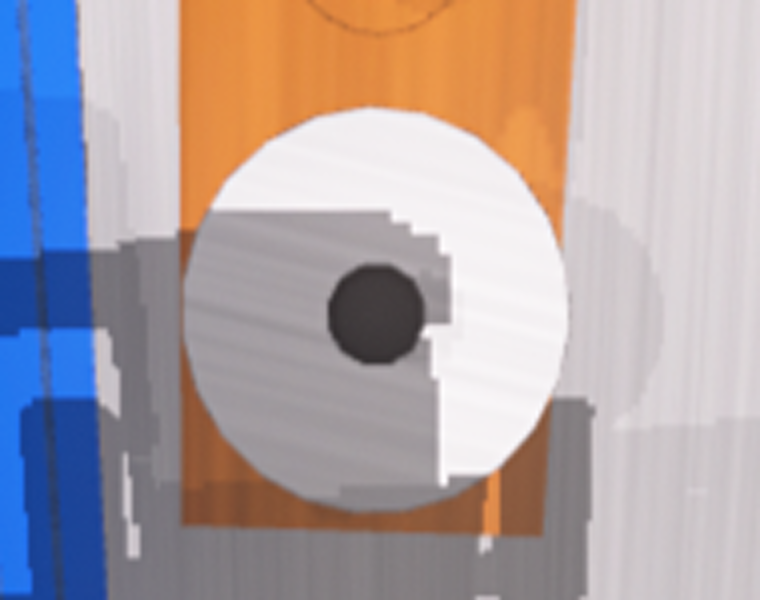

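```bash
python3 - <<'E'
from station import env
print(env.sign_off())
E
```

```text
the job is handed in; nothing more can be done
None
```

The coffee set is laid up and handed in at about 31 s. I stood the tumbler in the large well, set the filter on it, lowered the red-handled press inside, and put the lid on last.

**Last checks**
- **Filter:** it rests squarely on the tumbler's mouth. The wrist force showed contact, about 5 N, when it came down.
- **Press:** before the lid went on, the wrist picture showed it flat on the filter's bottom and centred.
- **Lid:** it came to contact at the height expected for fully down, about 5 N. The side picture matches a level lid to about one pixel, and the wrist picture shows the knob centred. The side view is too blurred to show the skirt's gap directly.
- **Bystanders:** the pitcher, the jar and the green and turquoise look-alikes are at their starting pixels in the top view. The milk pot was hidden by the arm there, but in the side view it has not moved.

**Disagreements:** the top and wrist cameras differed by 1–3 mm on positions, so I aligned each part to the next in the wrist view.

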